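# Fill the cruet stand in order of width

## Task

Put the breakfast things back into the wooden cruet stand, one in each well, so that the row runs from the slimmest to the stoutest in step with the wells: dropper bottle in the narrowest well, then the spice jar, the pepper mill, and the honey jar in the widest. Each must stand upright on the cork at the bottom of its well; do not knock any of them over on the way, and leave the pink and white mug where it is.

Things in the scene. Friction and masses are not known exactly. Their poses are not given: they have to be found in the camera images.
- stand: the cruet stand: a pale beech block 374 mm long (its x), 104 mm wide (its y), top face 37 mm above the worktop, a steel handle 17 mm high on each end; it cannot be moved. Origin under its middle, on the worktop. Four round wells in a row, wider towards its +x end, centres at x = -125, -54, +26, +112 mm, y = 0; each 17 mm deep from the top face to the cork
- well_slim: the cork disc 3 mm thick on the floor of the narrowest well, 46 mm in diameter; origin at the centre of the disc's underside, z up; the top of the cork is 20 mm above the worktop
- well_small: the cork disc 3 mm thick on the floor of the second well, 58 mm in diameter; origin at the centre of the disc's underside, the top of the cork is 20 mm above the worktop
- well_medium: the cork disc 3 mm thick on the floor of the third well, 70 mm in diameter; origin at the centre of the disc's underside, the top of the cork is 20 mm above the worktop
- well_wide: the cork disc 3 mm thick on the floor of the widest well, 78 mm in diameter; origin at the centre of the disc's underside, the top of the cork is 20 mm above the worktop
- dropper_bottle: small brown bottle with a black dropper cap, upright, 33 mm in diameter, 102 mm high; straight body up to 65 mm, where it is best held, then a 24 mm collar and a thin rubber teat; origin at the centre of its underside, z up; about 70 g
- spice_jar: spice jar with a green cap, upright, 46 mm in diameter, 105 mm high (the cap is the top 20 mm); origin at the centre of its underside, z up; about 110 g
- pepper_mill: dark wooden pepper mill, upright, 58 mm in diameter at the foot, 170 mm high; its round head, 49 mm in diameter, reaches from 123 to 159 mm with a small 12 mm knob on top, and does not turn; origin at the centre of its underside, z up; about 180 g
- honey_jar: glass jar with a red lid, upright, body 61 mm and lid 65 mm in diameter, 100 mm high (the lid, the top 12 mm, is where to hold it, with the palm well clear above); origin at the centre of its underside, z up; about 440 g. It stands out on the open worktop; the similar jar in the far left corner by the basket stays there
- mug: white and pink mug, 90 mm in diameter, 105 mm high, with a handle on its -y side; 122 mm long with the handle; origin on the worktop under the middle of that length (the cup's own axis lies 16 mm to +y of it). To be left alone
Mind the look-alikes: they are no part of the job. Leave any orange or purple look-alike of the pepper_mill alone. Leave any blue look-alike of the dropper_bottle alone.

How it is judged:
By the outcome, as a careful person would: the job done as asked, in the order asked, and still so for the second after the job is handed in, with the robot touching nothing.
It also fails if it takes over 120 s, if anything falls off the work surface, if the arm or the gripper's body presses on something with over 40 N, if the wrist force passes 120 N, or if a joint passes its speed limit or range.

## Robot

A 7-joint arm with a two-finger parallel gripper is mounted at the origin on a cart in front of the work surface, level with it; the furniture and walls round the work are solid. World frame = base frame: x ahead of the robot, y to its left, z up, the work surface at z = 0. Lengths are in m, angles in rad, forces in N, time in s.
With the tool pointing down it reaches from about 0.425 to 0.925 m from the base axis. Payload 6.8 kg.
Tool frame: the origin (TCP) lies on the centre line of the jaws, within the pads' length; the fingertips stand 17 mm ahead of it and the grasp point (between the pads) lies 2 mm behind it (nose_length is the distance from the TCP to the fingertips, in m); z points along the fingers, x is the direction in which the jaws open and shut, and the axes are right-handed (so a half turn about z gives the same grasp; the last joint's range is limited). The gripper opens to 85 mm and grips with 20 to 120 N. Pads are 22 mm wide; open, the fingers measure 114 mm over their backs; the gripper's body (76 mm by 85 mm) begins 54 mm behind the grasp point. The pads swing forward as they close: fully open they stand 13 mm farther back than shut.
Start: joints at [-1.405, 0.477, 0.022, 1.555, -0.011, 1.109, -0.083], TCP at [0.183, 0.65, 0.248] pointing down, gripper open.
Joint ranges: [-2.96, 2.96], [-0.34, 2.1], [-1.41, 1.46], [0.24, 2.44], [-1.37, 4.51], [0.17, 1.92], [-2.96, 2.96]. Speed limits (rad/s): [2.39, 2.39, 3.14, 3.14, 3.14, 3.14, 3.14].

## Interface

Orientations are given as a unit quaternion [w, x, y, z].
In Python, from station import * gives the robot as it stands.
- The arm moves only by the tool send_rows, never from a script. Its argument "commands" is a list of rows, each an object with "translation": the shift along the tool's x, y, z in m, a list of three; "rot": the turn, a rotation vector about the tool's x, y, z in degrees, a list of three; "grip": the finger opening in m, from 0 to 0.0854. In form: [{"translation": [tx, ty, tz], "rot": [rx, ry, rz], "grip": grip}, ...]. A call has exactly 5 rows; each row shifts and turns the commanded pose from where the row before left it, along the tool's axes as they then stand; what a row does not reach is not made up. A row lasts 1/12 s, in which the tool goes at most 41.7 mm and 7.16 degrees, less where a joint would pass 70% of its speed; a pose out of reach is approached as far as the arm can. A call with a gripper value outside its range is refused whole. The fingers move at their own pace and stop on an object; "force" is the grip in N (left out, the last holds). Time passes only in rows, so rows that do not move let the fingers close, or fill a call up. It gives the time, the measured TCP pose, the force and the opening at its end, in the units of the state.
- get_obs(): the state, without advancing time (a new reading comes with each control period).
- read_camera(name): name is "scene" or "top"; returns a dict with "pixels" (420x560x3 uint8, red, green, blue), "depth" (420x560 float32, m along the optical axis (not along the pixel's ray), 0 where there is no reading), "mtx" (3x3 intrinsics, pixels), "extrinsics" (4x4, takes a point from camera to world coordinates). Camera axes: x right, y up, looking along -z (the intrinsics and any distortion apply to the point x, -y, -z); pixel columns grow to the right and rows downward; lengths in m; the calibration is good to about 2 mm. A picture is of the moment at which its call begins.
- hand_in(): hands the job in, once; it reports no verdict.
The state is a dict: "t": time; "q": joint angles; "joint_vel": joint speeds; "joint_torque": joint torques, N m; "eef_pos": TCP position; "tool_rot": TCP orientation; "contact_force": force on the tool from outside, world axes, zero at the start; "torque": the same for the moment, N m; "gripper_width": opening from 0.0 (shut) to 1.0 (fully open).
Only numpy, scipy, OpenCV 4.12 (cv2) and the standard library are available. Lean on these libraries where they do the work, as an engineer would, in place of code of your own. Each camera call takes 0.05 s, during which the arm holds its last target.

## Working session

There is one attempt and no reset: what is moved stays moved. The work goes in short steps, Python scripts to look and compute and a tool call to move; the robot and the scene stay as the last step left them, time stands still between calls to the robot, and variables do not carry over. Pictures are saved under pics/ and viewed, and the job is handed in when it is done.

Besides the shell and the picture viewer there is one more tool, called after ">>>" as name(argument=value, ...), one argument or row to a line, values as JSON. send_rows: Moves the arm, as the interface text tells. Its arguments: {"type":"object","properties":{"commands":{"type":"array","items":{"type":"object","properties":{"translation":{"type":"array","items":{"type":"number"}},"rot":{"type":"array","items":{"type":"number"}},"grip":{"type":"number"}}}},"force":{"type":"number"}},"required":["commands"]}

```bash
ls; mkdir -p pics; python3 - <<'E'
from station import *
import cv2,numpy as np
o=get_obs();print({k:np.round(v,3) for k,v in o.items()})
for n in("scene","top"):
    c=read_camera(n);np.savez(f"{n}0.npz",**c)
    cv2.imwrite(f"pics/{n}0.png",cv2.resize(c["pixels"][:,:,::-1],(800,600)))
    print(n,c["mtx"],c["extrinsics"].round(3),[k for k in c])
E
```

```text
pics
{'t': np.float64(0.0), 'q': array([-1.405,  0.478,  0.022,  1.556, -0.012,  1.109, -0.083]), 'joint_vel': array([-0.001, -0.   , -0.002,  0.001, -0.   ,  0.003,  0.001]), 'joint_torque': array([-0.0000e+00, -5.9646e+01,  1.6080e+00, -2.8118e+01,  1.3000e-02,
        1.0000e-02, -0.0000e+00]), 'eef_pos': array([0.182, 0.649, 0.247]), 'tool_rot': array([ 0.001,  0.797,  0.604, -0.001]), 'contact_force': array([ 0.476, -0.423, -0.198]), 'torque': array([-0.015,  0.012,  0.041]), 'gripper_width': np.float64(1.002)}
scene [[519.19919269   0.         271.65328965]
 [  0.         519.19919269 197.31607456]
 [  0.           0.           1.        ]] [[-0.574  0.37  -0.73  -0.559]
 [-0.819 -0.262  0.511  0.811]
 [-0.002  0.891  0.453  0.734]
 [ 0.     0.     0.     1.   ]] ['pixels', 'depth', 'mtx', 'extrinsics']
top [[461.31297308   0.         277.43674615]
 [  0.         461.31297308 215.28198753]
 [  0.           0.           1.        ]] [[-0.013  0.985 -0.173  0.35 ]
 [-1.    -0.009  0.028  0.041]
 [ 0.026  0.174  0.984  1.141]
 [ 0.     0.     0.     1.   ]] ['pixels', 'depth', 'mtx', 'extrinsics']
```

View pics/scene0.png

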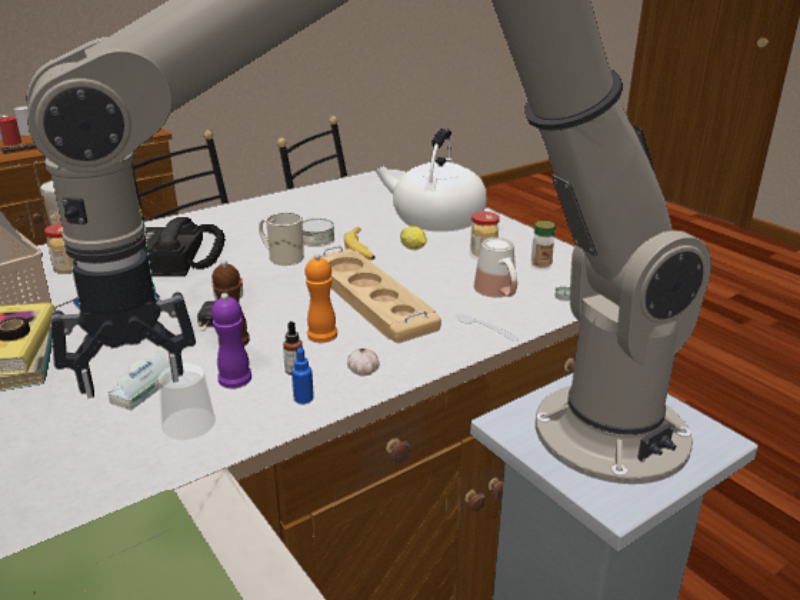

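View pics/top0.png

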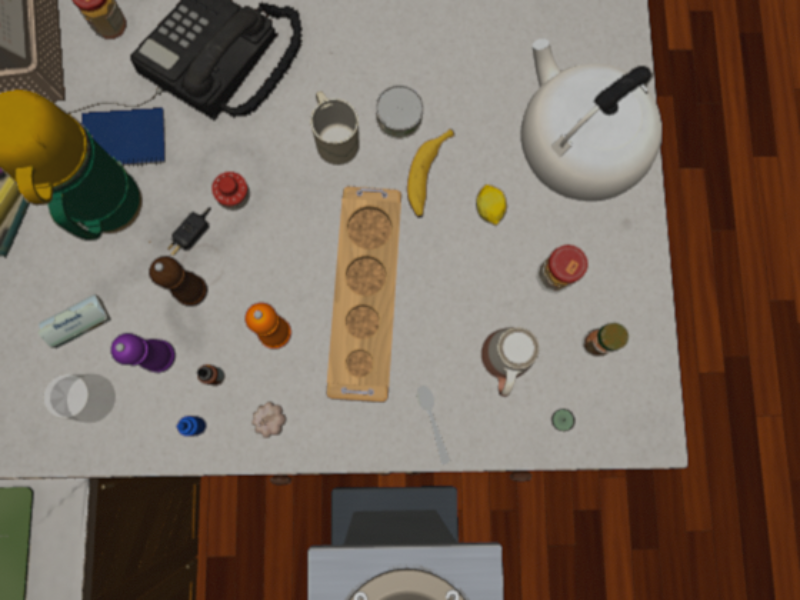

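The scene view shows the dropper bottle at (292,350), the brown mill at (228,300, partly hidden), the green-capped jar at (543,240) and the red-lidded jar at (485,235). In the top view (800x600) the stand is at (365,295), with its wide well at the far end.

Candidates, as top-view pixels:
- **Mill:** brown (180,280), against orange (268,325) and purple (142,350). I choose brown.
- **Dropper bottle:** brown (209,374), against blue (190,426). I choose brown.
- **Honey jar:** (565,265) on the open worktop, against the corner jar (100,15) and the red thing (230,190). I choose (565,265).
- **Spice jar:** (608,338), against the green disc (563,420). I choose (608,338).

```bash
cat > h.py <<'E'
import numpy as np,cv2
def load(n): return dict(np.load(n))
def cloud(c):
    K=c["mtx"];d=c["depth"];v,u=np.mgrid[:420,:560]
    P=np.stack([(u-K[0,2])/K[0,0]*d,-(v-K[1,2])/K[1,1]*d,-d],-1)
    E=c["extrinsics"];return P@E[:3,:3].T+E[:3,3]
def ray(c,u,v,z):
    K=c["mtx"];E=c["extrinsics"]
    r=E[:3,:3]@np.array([(u-K[0,2])/K[0,0],-(v-K[1,2])/K[1,1],-1.]);o=E[:3,3]
    return o+r*(z-o[2])/r[2]
def proj(c,p):
    K=c["mtx"];E=c["extrinsics"];q=E[:3,:3].T@(np.array(p)-E[:3,3])
    return np.array([K[0,2]+K[0,0]*q[0]/-q[2],K[1,2]+K[1,1]*q[1]/q[2]])
E
python3 - <<'E'
from h import *
c=load("top0.npz");P=cloud(c)
im=cv2.cvtColor(c["pixels"],cv2.COLOR_RGB2BGR)
s=np.hstack([cv2.resize(im[a:a+60,b:b+60],(260,260),interpolation=cv2.INTER_CUBIC) for a,b in((165,95),(235,115),(155,365))])
s2=np.hstack([cv2.resize(im[a:a+60,b:b+60],(260,260),interpolation=cv2.INTER_CUBIC) for a,b in((210,395),(220,330),(110,135))])
cv2.imwrite("pics/crop0.png",np.vstack([s,s2]))
for nm,(u,v),h in(("mill",(120,190),.17),("drop",(146,262),.102),("honey",(396,185),.1),("spice",(425,236),.105),("mug",(360,245),.105),("orange",(187,225),.17),("purple",(95,245),.17),("red",(161,132),.1),("blue",(133,298),.1)):
    W=P[v-28:v+28,u-28:u+28].reshape(-1,3);z=W[:,2]
    m=z>.03; print(nm,"n",m.sum(),"zmax",np.sort(z)[-3].round(3),"ext",W[m].min(0).round(3),W[m].max(0).round(3))
    for lo,hi in((h-.01,h+.01),(.123,.16),(.04,.06)):
        mm=(z>lo)&(z<hi)
        if mm.sum()>8:
            (cx,cy),r=cv2.minEnclosingCircle(W[mm,:2].astype(np.float32));print("   ",lo,hi,mm.sum(),round(cx,4),round(cy,4),round(r,4),W[mm].mean(0).round(4))
# stand
m=(abs(P[...,2]-.037)<.005);m[:, :220]=0;m[:,290:]=0;m[:125]=0;m[290:]=0
m=cv2.morphologyEx(m.astype(np.uint8),cv2.MORPH_OPEN,np.ones((3,3)))
W=P[m>0];r=cv2.minAreaRect((W[:,:2]*1000).astype(np.float32));print("stand",r,len(W),W[:,2].mean())
E
```

```text
mill n 835 zmax 1.141 ext [0.35  0.041 0.03 ] [0.683 0.396 1.141]
    0.16 0.18000000000000002 53 0.5856 0.3696 0.0139 [0.5856 0.3692 0.1652]
    0.123 0.16 389 0.5861 0.3703 0.0252 [0.5818 0.3647 0.1495]
    0.04 0.06 127 0.5839 0.3677 0.0265 [0.575  0.3561 0.0503]
drop n 219 zmax 1.141 ext [0.35  0.041 0.031] [0.474 0.393 1.141]
    0.092 0.11199999999999999 30 0.4334 0.3214 0.0066 [0.4334 0.3209 0.0986]
    0.04 0.06 58 0.4331 0.321 0.0169 [0.43   0.3134 0.0533]
honey n 805 zmax 1.141 ext [ 0.35  -0.302  0.03 ] [0.637 0.041 1.141]
    0.09000000000000001 0.11 596 0.605 -0.27 0.0328 [ 0.6037 -0.2688  0.0993]
    0.04 0.06 70 0.6027 -0.268 0.031 [ 0.5889 -0.2509  0.0505]
spice n 530 zmax 1.141 ext [ 0.35  -0.358  0.031] [0.505 0.041 1.141]
    0.095 0.11499999999999999 319 0.4836 -0.3354 0.0237 [ 0.4828 -0.3338  0.1055]
    0.04 0.06 55 0.4812 -0.3302 0.0231 [ 0.4772 -0.3182  0.0499]
mug n 1114 zmax 1.141 ext [ 0.35  -0.214  0.031] [0.505 0.041 1.141]
    0.095 0.11499999999999999 717 0.4657 -0.1793 0.0348 [ 0.4655 -0.1783  0.1035]
    0.04 0.06 85 0.4656 -0.1782 0.0413 [ 0.4566 -0.
[... 308 characters left out ...]
t [0.35  0.041 0.03 ] [0.544 0.518 1.141]
    0.16 0.18000000000000002 69 0.4674 0.4205 0.014 [0.466  0.4202 0.1643]
    0.123 0.16 396 0.466 0.4208 0.0254 [0.4645 0.4145 0.1498]
    0.04 0.06 156 0.4827 0.4667 0.0768 [0.4594 0.4212 0.0498]
red n 523 zmax 1.141 ext [0.35  0.041 0.03 ] [0.79  0.366 1.141]
    0.04 0.06 234 0.7579 0.2991 0.0306 [0.7559 0.2978 0.0491]
blue n 225 zmax 1.141 ext [0.334 0.041 0.031] [0.367 0.363 1.141]
    0.09000000000000001 0.11 32 0.3497 0.3503 0.0066 [0.3506 0.3487 0.0983]
    0.04 0.06 59 0.351 0.3494 0.0171 [0.3507 0.3411 0.0534]
stand ((573.554443359375, 65.07354736328125), (103.9679946899414, 370.6305236816406), 85.55745697021484) 3846 0.037628440035163205
```

View pics/crop0.png

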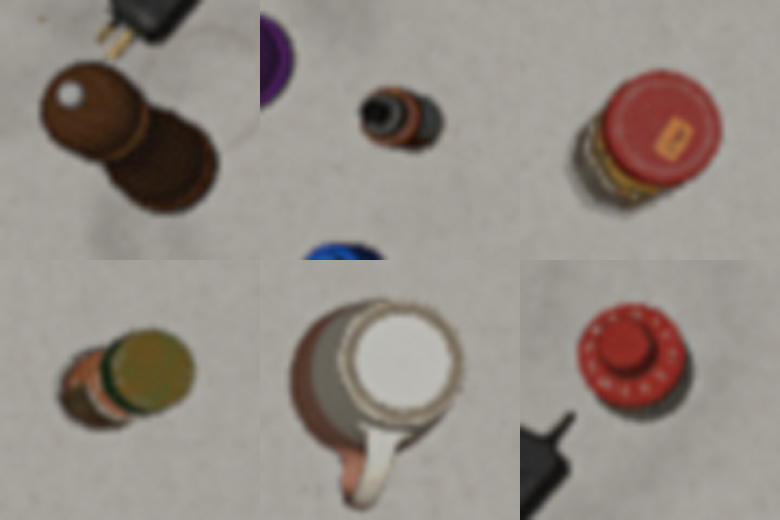

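The crops confirm the choices: dark brown mill, brown bottle with black cap, red-lidded jar, green-capped jar. Next I check the wells and write the helper that gives moves in tool axes.

```bash
cat >> h.py <<'E'
from scipy.spatial.transform import Rotation as Ro
def go(x,y,z,yaw=None):
    """needed shift in tool axes (mm) with no turn, plus turn that sets jaws to yaw deg"""
    from station import get_obs
    o=get_obs();q=np.array(o["tool_rot"]);R=Ro.from_quat(q[[1,2,3,0]]).as_matrix()
    X=R[:,0];yw=np.degrees(np.arctan2(X[1],X[0]))
    d=np.array([x,y,z])-o["eef_pos"]
    print("t",round(float(o["t"]),2),"pos",np.round(o["eef_pos"],4),"jaw yaw",yw.round(2),"toolz",R[:,2].round(4),"grip",round(float(o["gripper_width"])*85.4,1),"F",np.round(o["contact_force"],1))
    if yaw is not None:
        dy=(yaw-yw+90)%180-90
        rv=Ro.from_matrix(R.T@np.column_stack([[np.cos(np.radians(yw+dy)),np.sin(np.radians(yw+dy)),0],[np.sin(np.radians(yw+dy)),-np.cos(np.radians(yw+dy)),0],[0,0,-1]])).as_rotvec(degrees=True)
        print(" turn tool deg",rv.round(2))
        R2=R@Ro.from_rotvec(rv,degrees=True).as_matrix();print(" shift after turn mm",(R2.T@d*1000).round(1))
    print(" shift now mm",(R.T@d*1000).round(1),"world",(d*1000).round(1))
E
python3 - <<'E'
from h import *
c=load("top0.npz");P=cloud(c)
for nm,x in(("slim",-.125),("small",-.054),("med",.026),("wide",.112)):
    a=np.radians(-4.44);p=np.array([.5736+x*np.cos(a),.0651+x*np.sin(a)])
    m=(abs(P[...,2]-.020)<.006)&(np.linalg.norm(P[...,:2]-p,axis=-1)<.045)
    W=P[m][:,:2].astype(np.float32);(cx,cy),r=cv2.minEnclosingCircle(W)
    print(nm,p.round(4),"cork",round(cx,4),round(cy,4),round(r,4),P[m].mean(0).round(4))
go(.4335,.321,.25,85.6)
E
```

```text
slim [0.449  0.0748] cork 0.4518 0.0751 0.0229 [0.451  0.0749 0.0207]
small [0.5198 0.0693] cork 0.5226 0.0693 0.0291 [0.5228 0.0696 0.0207]
med [0.5995 0.0631] cork 0.6033 0.0634 0.0345 [0.6033 0.0634 0.0207]
wide [0.6853 0.0564] cork 0.6888 0.0566 0.0386 [0.6895 0.0565 0.0209]
t 0.1 pos [0.1824 0.6494 0.2474] jaw yaw 74.31 toolz [-3.0e-04 -1.6e-03 -1.0e+00] grip 85.7 F [-0.6 -0.3  0.4]
 turn tool deg [ -0.     0.09 -11.29]
 shift after turn mm [-308.1  275.6   -2.6]
 shift now mm [-248.2  330.5   -2.1] world [ 251.1 -328.4    2.6]
```

>>> send_rows(
  commands=[
    {"translation": [0,0,0],"rot": [0,0,-5.6],"grip": 0.07},
    {"translation": [0,0,0],"rot": [0,0,-5.7],"grip": 0.06},
    {"translation": [-0.02,0.018,0],"rot": [0,0,0],"grip": 0.06},
    {"translation": [-0.026,0.023,0],"rot": [0,0,0],"grip": 0.06},
    {"translation": [-0.026,0.023,0],"rot": [0,0,0],"grip": 0.06},
  ],
  force=40,
)

```text
t: 0.52
eef_pos: [0.2405, 0.5724, 0.2475]
tool_rot: [0.0, 0.733, 0.68, -0.001]
contact_force: [1.1, 0.2, 0.9]
gripper_width: 0.703
```

>>> send_rows(
  commands=[
    {"translation": [-0.026,0.023,0],"rot": [0,0,0],"grip": 0.06},
    {"translation": [-0.026,0.023,0],"rot": [0,0,0],"grip": 0.06},
    {"translation": [-0.026,0.023,0],"rot": [0,0,0],"grip": 0.06},
    {"translation": [-0.026,0.023,0],"rot": [0,0,0],"grip": 0.06},
    {"translation": [-0.026,0.023,0],"rot": [0,0,0],"grip": 0.06},
  ],
)

```text
t: 0.93
eef_pos: [0.3462, 0.433, 0.248]
tool_rot: [0.0, 0.734, 0.68, -0.0]
contact_force: [-0.1, 1.0, 0.2]
gripper_width: 0.701
```

>>> send_rows(
  commands=[
    {"translation": [-0.026,0.023,0],"rot": [0,0,0],"grip": 0.06},
    {"translation": [-0.026,0.023,0],"rot": [0,0,0],"grip": 0.06},
    {"translation": [-0.026,0.023,0],"rot": [0,0,0],"grip": 0.06},
    {"translation": [-0.02,0.02,0],"rot": [0,0,0],"grip": 0.06},
    {"translation": [0,0,0],"rot": [0,0,0],"grip": 0.06},
  ],
)

```text
t: 1.35
eef_pos: [0.431, 0.3239, 0.2482]
tool_rot: [0.002, 0.737, 0.676, -0.0]
contact_force: [0.3, -0.1, -0.0]
gripper_width: 0.703
```

```bash
python3 -c "
from h import *
go(.4333,.3212,.054,85.6)
from station import *
c=read_camera('scene');cv2.imwrite('pics/s1.png',cv2.resize(c['pixels'][:,:,::-1],(800,600)))
"
```

```text
t 1.35 pos [0.431  0.3239 0.2482] jaw yaw 85.07 toolz [ 0.0016 -0.0028 -1.    ] grip 60.0 F [ 0.3 -0.1 -0. ]
 turn tool deg [ 0.1   0.15 -0.53]
 shift after turn mm [ -2.5   2.5 194.2]
 shift now mm [ -2.    2.2 194.2] world [   2.3   -2.7 -194.2]
```

View pics/s1.png

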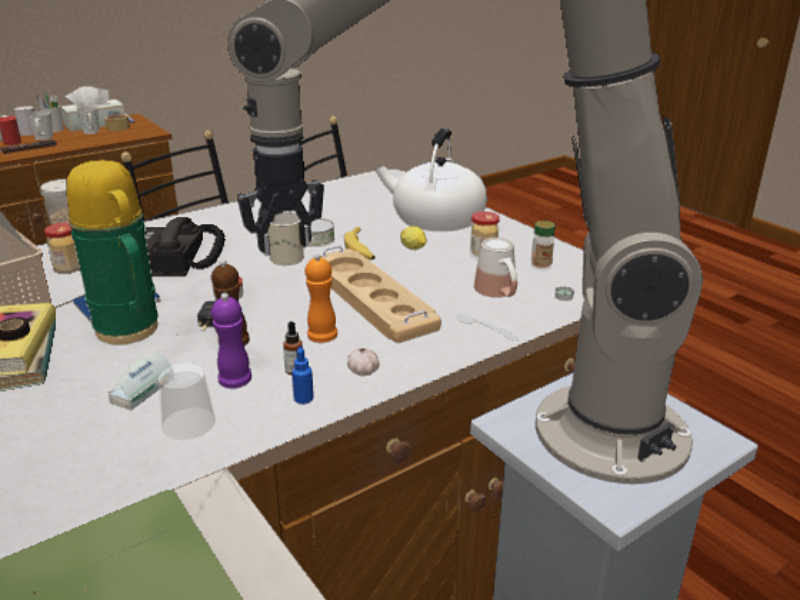

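>>> send_rows(
  commands=[
    {"translation": [-0.002,0.002,0.02],"rot": [0,0,-0.5],"grip": 0.06},
    {"translation": [0,0,0.025],"rot": [0,0,0],"grip": 0.06},
    {"translation": [0,0,0.025],"rot": [0,0,0],"grip": 0.06},
    {"translation": [0,0,0.02],"rot": [0,0,0],"grip": 0.06},
    {"translation": [0,0,0.0],"rot": [0,0,0],"grip": 0.06},
  ],
)

```text
t: 1.82
eef_pos: [0.4255, 0.3273, 0.1543]
tool_rot: [-0.0, 0.73, 0.683, -0.004]
contact_force: [-0.2, -0.9, -1.0]
gripper_width: 0.703
```

```bash
python3 -c "
from h import *
go(.4333,.3212,.054,85.6)
from station import *
c=read_camera('top');cv2.imwrite('pics/t2.png',cv2.resize(c['pixels'][:,:,::-1],(800,600)))
c=read_camera('scene');cv2.imwrite('pics/s2.png',cv2.resize(c['pixels'][130:300,120:320,::-1],(800,680))[:600])
"
```

```text
t 1.82 pos [0.4255 0.3273 0.1543] jaw yaw 86.22 toolz [-0.0059 -0.0049 -1.    ] grip 60.0 F [-0.2 -0.9 -1. ]
 turn tool deg [-0.31  0.3   0.62]
 shift after turn mm [ -5.4   8.2 100.3]
 shift now mm [ -5.    8.7 100.3] world [   7.8   -6.1 -100.3]
```

View pics/s2.png

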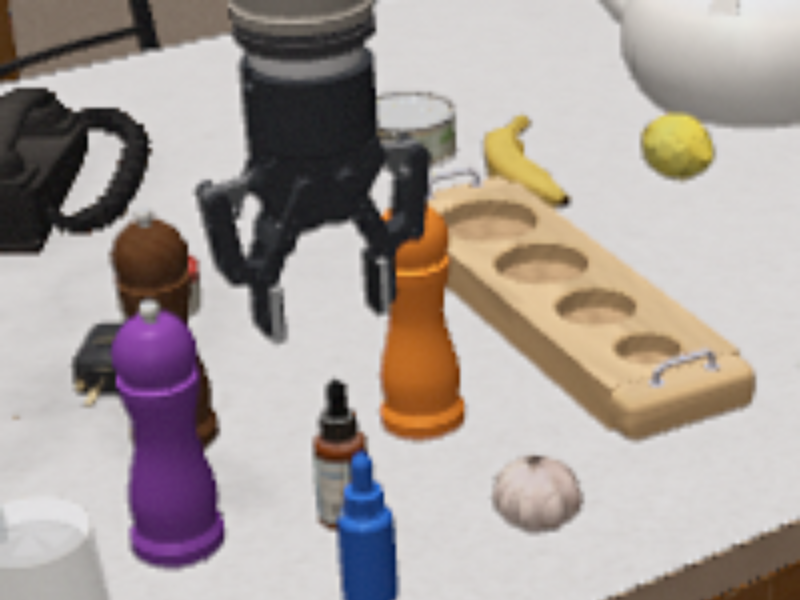

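View pics/t2.png

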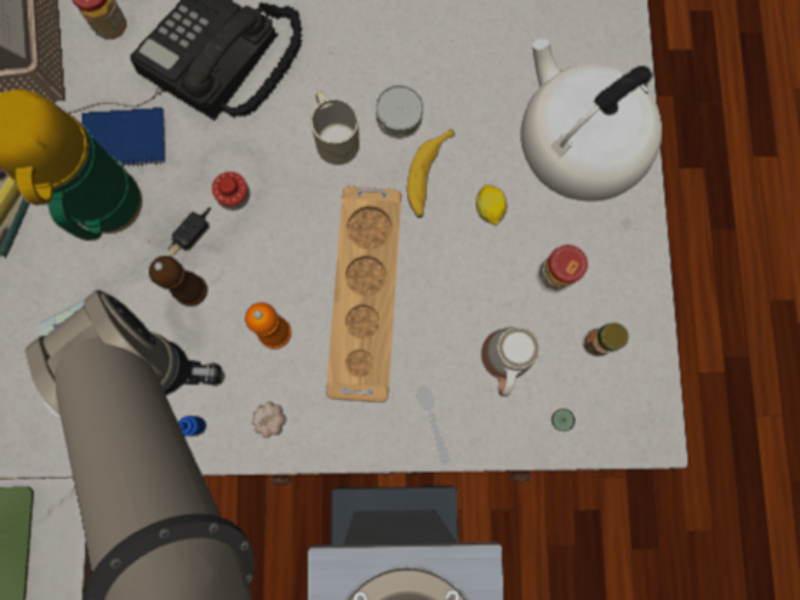

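>>> send_rows(
  commands=[
    {"translation": [0,0,0],"rot": [0,0,0],"grip": 0.06},
    {"translation": [0,0,0],"rot": [0,0,0],"grip": 0.06},
    {"translation": [0,0,0],"rot": [0,0,0],"grip": 0.06},
    {"translation": [0,0,0],"rot": [0,0,0],"grip": 0.06},
    {"translation": [0,0,0],"rot": [0,0,0],"grip": 0.06},
  ],
)

```text
t: 2.33
eef_pos: [0.4288, 0.3284, 0.159]
tool_rot: [-0.0, 0.731, 0.683, 0.001]
contact_force: [-0.4, 1.0, 0.6]
gripper_width: 0.701
```

```bash
python3 -c "
from h import *
go(.4333,.3212,.054,85.6)
from station import *
o=get_obs();print(o['q'].round(3),o['joint_vel'].round(3))
c=read_camera('scene');print(proj(c,o['eef_pos']),'crop',(proj(c,o['eef_pos']+[0,0,-.017])-[120,130])*4)
go(.4333,.3212,.054,85.6)
"
```

```text
t 2.33 pos [0.4288 0.3284 0.159 ] jaw yaw 86.11 toolz [ 8.e-04  9.e-04 -1.e+00] grip 59.9 F [-0.4  1.   0.6]
 turn tool deg [ 0.04 -0.05  0.51]
 shift after turn mm [ -6.8   5.  105. ]
 shift now mm [ -6.9   4.9 105. ] world [   4.5   -7.2 -105. ]
[-0.853  0.364  0.104  1.97  -0.051  0.809  0.782] [ 0.     0.003 -0.002  0.004 -0.    -0.001 -0.001]
[199.47547973 205.83271718] crop [319.74733047 328.56630982]
t 2.38 pos [0.4288 0.3282 0.1588] jaw yaw 86.11 toolz [ 6.e-04  6.e-04 -1.e+00] grip 60.2 F [-0.1  0.6 -0.1]
 turn tool deg [ 0.03 -0.04  0.51]
 shift after turn mm [ -6.7   5.  104.8]
 shift now mm [ -6.8   4.9 104.8] world [   4.5   -7.  -104.8]
```

>>> send_rows(
  commands=[
    {"translation": [-0.0068,0.005,0.005],"rot": [0,0,0.5],"grip": 0.06},
    {"translation": [0,0,0.01],"rot": [0,0,0],"grip": 0.06},
    {"translation": [0,0,0.01],"rot": [0,0,0],"grip": 0.06},
    {"translation": [0,0,0.0],"rot": [0,0,0],"grip": 0.06},
    {"translation": [0,0,0],"rot": [0,0,0],"grip": 0.06},
  ],
)

```text
t: 2.8
eef_pos: [0.4325, 0.3204, 0.132]
tool_rot: [-0.0, 0.734, 0.679, -0.001]
contact_force: [0.9, 0.5, -0.5]
gripper_width: 0.702
```

>>> send_rows(
  commands=[
    {"translation": [0,0,0],"rot": [0,0,0],"grip": 0.06},
    {"translation": [0,0,0],"rot": [0,0,0],"grip": 0.06},
    {"translation": [0,0,0],"rot": [0,0,0],"grip": 0.06},
    {"translation": [0,0,0],"rot": [0,0,0],"grip": 0.06},
    {"translation": [0,0,0],"rot": [0,0,0],"grip": 0.06},
  ],
)

```text
t: 3.22
eef_pos: [0.4332, 0.3211, 0.1336]
tool_rot: [-0.0, 0.734, 0.68, 0.0]
contact_force: [0.3, -0.4, 0.1]
gripper_width: 0.701
```

```bash
python3 -c "
from h import *
go(.4333,.3212,.054,85.6)
"
```

```text
t 3.22 pos [0.4332 0.3211 0.1336] jaw yaw 85.62 toolz [ 3.e-04  4.e-04 -1.e+00] grip 59.9 F [ 0.3 -0.4  0.1]
 turn tool deg [ 0.02 -0.02  0.02]
 shift after turn mm [ 0.1  0.1 79.6]
 shift now mm [ 0.   0.1 79.6] world [  0.1   0.1 -79.6]
```

>>> send_rows(
  commands=[
    {"translation": [0,0,0.01],"rot": [0,0,0],"grip": 0.06},
    {"translation": [0,0,0.012],"rot": [0,0,0],"grip": 0.06},
    {"translation": [0,0,0.012],"rot": [0,0,0],"grip": 0.06},
    {"translation": [0,0,0.006],"rot": [0,0,0],"grip": 0.06},
    {"translation": [0,0,0],"rot": [0,0,0],"grip": 0.06},
  ],
)

```text
t: 3.63
eef_pos: [0.4322, 0.3202, 0.0916]
tool_rot: [0.0, 0.734, 0.68, -0.002]
contact_force: [0.1, -0.5, 0.3]
gripper_width: 0.703
```

```bash
python3 -c "
from h import *
go(.4333,.3212,.054,85.6)
"
```

```text
t 3.63 pos [0.4322 0.3202 0.0916] jaw yaw 85.62 toolz [-0.0022 -0.0021 -1.    ] grip 60.0 F [ 0.1 -0.5  0.3]
 turn tool deg [-0.12  0.13  0.02]
 shift after turn mm [ 1.1  1.  37.6]
 shift now mm [ 1.2  1.1 37.5] world [  1.1   1.  -37.6]
```

Straight descent; now the last 38 mm, then close.

>>> send_rows(
  commands=[
    {"translation": [0,0,0.01],"rot": [0,0,0],"grip": 0.06},
    {"translation": [0,0,0.01],"rot": [0,0,0],"grip": 0.06},
    {"translation": [0,0,0.01],"rot": [0,0,0],"grip": 0.06},
    {"translation": [0,0,0.006],"rot": [0,0,0],"grip": 0.06},
    {"translation": [0,0,0],"rot": [0,0,0],"grip": 0.06},
  ],
)

```text
t: 4.05
eef_pos: [0.4323, 0.3203, 0.0556]
tool_rot: [-0.0, 0.734, 0.68, -0.001]
contact_force: [0.4, -0.5, 0.2]
gripper_width: 0.704
```

>>> send_rows(
  commands=[
    {"translation": [0,0,0],"rot": [0,0,0],"grip": 0.05},
    {"translation": [0,0,0],"rot": [0,0,0],"grip": 0.042},
    {"translation": [0,0,0],"rot": [0,0,0],"grip": 0.036},
    {"translation": [0,0,0],"rot": [0,0,0],"grip": 0.03},
    {"translation": [0,0,0],"rot": [0,0,0],"grip": 0.025},
  ],
  force=40,
)

```text
t: 4.47
eef_pos: [0.4335, 0.3213, 0.058]
tool_rot: [-0.0, 0.734, 0.679, 0.001]
contact_force: [0.1, -0.5, 4.3]
gripper_width: 0.358
```

>>> send_rows(
  commands=[
    {"translation": [0,0,0],"rot": [0,0,0],"grip": 0.02},
    {"translation": [0,0,0],"rot": [0,0,0],"grip": 0.02},
    {"translation": [0,0,0],"rot": [0,0,0],"grip": 0.02},
    {"translation": [0,0,0],"rot": [0,0,0],"grip": 0.02},
    {"translation": [0,0,-0.005],"rot": [0,0,0],"grip": 0.02},
  ],
)

```text
t: 4.88
eef_pos: [0.4328, 0.3207, 0.062]
tool_rot: [-0.0, 0.734, 0.68, -0.0]
contact_force: [0.0, -0.1, -0.6]
gripper_width: 0.362
```

```bash
python3 -c "
from h import *
go(.4333,.3212,.054,85.6)
from station import *
c=read_camera('scene');cv2.imwrite('pics/s3.png',cv2.resize(c['pixels'][130:280,120:320,::-1],(800,600))[:600])
"
```

```text
t 4.88 pos [0.4328 0.3207 0.062 ] jaw yaw 85.62 toolz [-7.e-04 -6.e-04 -1.e+00] grip 30.9 F [ 0.  -0.1 -0.6]
 turn tool deg [-0.04  0.04  0.02]
 shift after turn mm [0.5 0.5 8. ]
 shift now mm [0.5 0.5 8. ] world [ 0.5  0.5 -8. ]
```

View pics/s3.png

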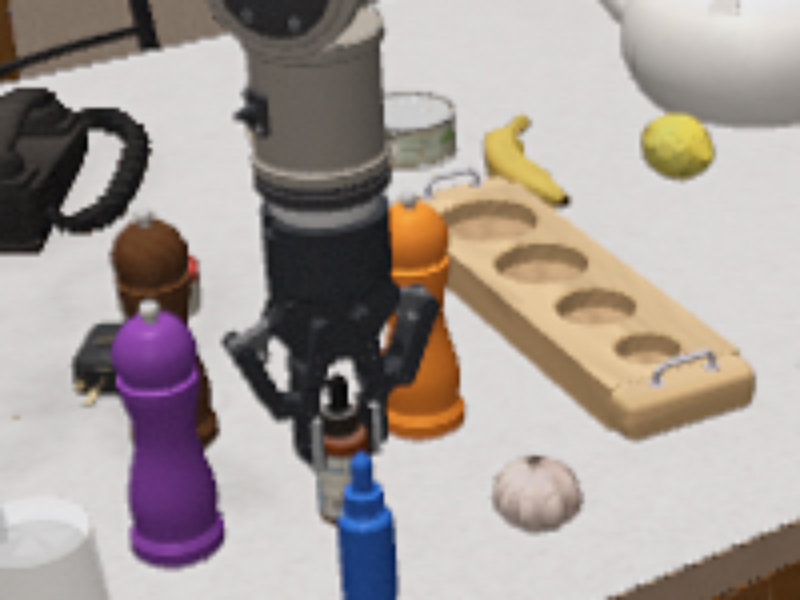

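The picture shows the pads on the brown bottle at crop (345,440), with the teat clear of the palm. The grip reads 31 mm, so it is held. Lift.

>>> send_rows(
  commands=[
    {"translation": [0,0,-0.01],"rot": [0,0,0],"grip": 0.02},
    {"translation": [0,0,-0.02],"rot": [0,0,0],"grip": 0.02},
    {"translation": [0,0,-0.025],"rot": [0,0,0],"grip": 0.02},
    {"translation": [0,0,-0.025],"rot": [0,0,0],"grip": 0.02},
    {"translation": [0,0,-0.025],"rot": [0,0,0],"grip": 0.02},
  ],
)

```text
t: 5.35
eef_pos: [0.4329, 0.3206, 0.1688]
tool_rot: [0.0, 0.734, 0.679, -0.0]
contact_force: [0.1, 0.5, -0.3]
gripper_width: 0.359
```

>>> send_rows(
  commands=[
    {"translation": [0,0,-0.025],"rot": [0,0,0],"grip": 0.02},
    {"translation": [0,0,-0.025],"rot": [0,0,0],"grip": 0.02},
    {"translation": [0,0,-0.025],"rot": [0,0,0],"grip": 0.02},
    {"translation": [0,0,-0.012],"rot": [0,0,0],"grip": 0.02},
    {"translation": [-0.012,0.002,0],"rot": [0,0,0],"grip": 0.02},
  ],
)

```text
t: 5.77
eef_pos: [0.4349, 0.3118, 0.258]
tool_rot: [-0.001, 0.733, 0.681, 0.004]
contact_force: [0.7, 1.3, -0.0]
gripper_width: 0.357
```

>>> send_rows(
  commands=[
    {"translation": [-0.025,0.004,0],"rot": [0,0,0],"grip": 0.02},
    {"translation": [-0.028,0.004,0],"rot": [0,0,0],"grip": 0.02},
    {"translation": [-0.028,0.004,0],"rot": [0,0,0],"grip": 0.02},
    {"translation": [-0.028,0.004,0],"rot": [0,0,0],"grip": 0.02},
    {"translation": [-0.028,0.004,0],"rot": [0,0,0],"grip": 0.02},
  ],
)

```text
t: 6.18
eef_pos: [0.4426, 0.1679, 0.2533]
tool_rot: [-0.0, 0.734, 0.679, -0.001]
contact_force: [0.5, 0.6, 0.4]
gripper_width: 0.356
```

>>> send_rows(
  commands=[
    {"translation": [-0.028,0.004,0],"rot": [0,0,0],"grip": 0.02},
    {"translation": [-0.028,0.004,0],"rot": [0,0,0],"grip": 0.02},
    {"translation": [-0.02,0.004,0],"rot": [0,0,0],"grip": 0.02},
    {"translation": [-0.01,0.002,0],"rot": [0,0,0],"grip": 0.02},
    {"translation": [0,0,0],"rot": [0,0,0],"grip": 0.02},
  ],
)

```text
t: 6.6
eef_pos: [0.4505, 0.0809, 0.2537]
tool_rot: [-0.0, 0.735, 0.678, -0.001]
contact_force: [-0.3, -1.2, -1.1]
gripper_width: 0.359
```

>>> send_rows(
  commands=[
    {"translation": [0,0,0],"rot": [0,0,0],"grip": 0.02},
    {"translation": [0,0,0],"rot": [0,0,0],"grip": 0.02},
    {"translation": [0,0,0],"rot": [0,0,0],"grip": 0.02},
    {"translation": [0,0,0],"rot": [0,0,0],"grip": 0.02},
    {"translation": [0,0,0],"rot": [0,0,0],"grip": 0.02},
  ],
)

```text
t: 7.02
eef_pos: [0.451, 0.0848, 0.2542]
tool_rot: [-0.0, 0.733, 0.68, -0.0]
contact_force: [-0.1, -0.4, -0.7]
gripper_width: 0.357
```

```bash
python3 -c "
from h import *
go(.4515,.075,.14,85.6)
"
```

```text
t 7.02 pos [0.451  0.0848 0.2542] jaw yaw 85.7 toolz [-2.e-04  0.e+00 -1.e+00] grip 30.5 F [-0.1 -0.4 -0.7]
 turn tool deg [-0.01  0.    0.1 ]
 shift after turn mm [ -9.7   1.3 114.2]
 shift now mm [ -9.7   1.3 114.2] world [   0.5   -9.8 -114.2]
```

>>> send_rows(
  commands=[
    {"translation": [-0.005,0.0013,0],"rot": [0,0,0],"grip": 0.02},
    {"translation": [-0.0047,0,0.015],"rot": [0,0,0],"grip": 0.02},
    {"translation": [0,0,0.02],"rot": [0,0,0],"grip": 0.02},
    {"translation": [0,0,0.025],"rot": [0,0,0],"grip": 0.02},
    {"translation": [0,0,0.025],"rot": [0,0,0],"grip": 0.02},
  ],
)

```text
t: 7.43
eef_pos: [0.4521, 0.074, 0.1689]
tool_rot: [0.0, 0.734, 0.679, 0.001]
contact_force: [1.0, 1.2, -0.9]
gripper_width: 0.36
```

>>> send_rows(
  commands=[
    {"translation": [0,0,0.02],"rot": [0,0,0],"grip": 0.02},
    {"translation": [0,0,0.01],"rot": [0,0,0],"grip": 0.02},
    {"translation": [0,0,0],"rot": [0,0,0],"grip": 0.02},
    {"translation": [0,0,0],"rot": [0,0,0],"grip": 0.02},
    {"translation": [0,0,0],"rot": [0,0,0],"grip": 0.02},
  ],
)

```text
t: 7.85
eef_pos: [0.4525, 0.0743, 0.1404]
tool_rot: [0.0, 0.734, 0.68, 0.001]
contact_force: [-1.3, 0.1, -0.1]
gripper_width: 0.366
```

>>> send_rows(
  commands=[
    {"translation": [0,0,0],"rot": [0,0,0],"grip": 0.02},
    {"translation": [0,0,0],"rot": [0,0,0],"grip": 0.02},
    {"translation": [0,0,0],"rot": [0,0,0],"grip": 0.02},
    {"translation": [0,0,0],"rot": [0,0,0],"grip": 0.02},
    {"translation": [0,0,0],"rot": [0,0,0],"grip": 0.02},
  ],
)

```text
t: 8.27
eef_pos: [0.4517, 0.0742, 0.1396]
tool_rot: [0.0, 0.734, 0.679, 0.0]
contact_force: [-0.3, 0.6, -0.4]
gripper_width: 0.353
```

```bash
python3 -c "
from h import *
go(.4515,.075,.0775,85.6)
from station import *
c=read_camera('scene');cv2.imwrite('pics/s4.png',cv2.resize(c['pixels'][130:280,180:380,::-1],(800,600))[:600])
"
```

```text
t 8.27 pos [0.4517 0.0742 0.1396] jaw yaw 85.61 toolz [ 5.e-04  3.e-04 -1.e+00] grip 30.2 F [-0.3  0.6 -0.4]
 turn tool deg [ 0.03 -0.02  0.01]
 shift after turn mm [ 0.8 -0.3 62.1]
 shift now mm [ 0.8 -0.3 62.1] world [ -0.2   0.8 -62.1]
```

View pics/s4.png

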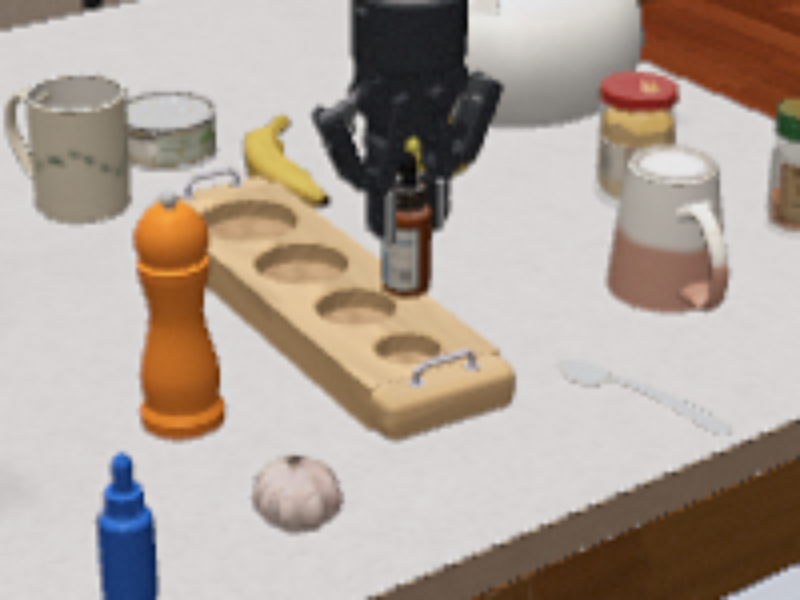

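The bottle hangs upright above the slim well, with its base at crop (405,290) and the well at (408,348). Lower it.

>>> send_rows(
  commands=[
    {"translation": [0.0008,0,0.008],"rot": [0,0,0],"grip": 0.02},
    {"translation": [0,0,0.012],"rot": [0,0,0],"grip": 0.02},
    {"translation": [0,0,0.014],"rot": [0,0,0],"grip": 0.02},
    {"translation": [0,0,0.012],"rot": [0,0,0],"grip": 0.02},
    {"translation": [0,0,0.008],"rot": [0,0,0],"grip": 0.02},
  ],
)

```text
t: 8.73
eef_pos: [0.451, 0.0749, 0.0838]
tool_rot: [-0.0, 0.734, 0.68, -0.001]
contact_force: [0.1, -0.5, -1.4]
gripper_width: 0.358
```

>>> send_rows(
  commands=[
    {"translation": [0,0,0.003],"rot": [0,0,0],"grip": 0.02},
    {"translation": [0,0,0.002],"rot": [0,0,0],"grip": 0.02},
    {"translation": [0,0,0.001],"rot": [0,0,0],"grip": 0.02},
    {"translation": [0,0,0],"rot": [0,0,0],"grip": 0.02},
    {"translation": [0,0,0],"rot": [0,0,0],"grip": 0.02},
  ],
)

```text
t: 9.15
eef_pos: [0.452, 0.075, 0.0797]
tool_rot: [0.0, 0.734, 0.679, 0.0]
contact_force: [-1.0, -0.3, -0.4]
gripper_width: 0.356
```

>>> send_rows(
  commands=[
    {"translation": [0,0,0.001],"rot": [0,0,0],"grip": 0.02},
    {"translation": [0,0,0],"rot": [0,0,0],"grip": 0.02},
    {"translation": [0,0,0.001],"rot": [0,0,0],"grip": 0.02},
    {"translation": [0,0,0],"rot": [0,0,0],"grip": 0.02},
    {"translation": [0,0,0],"rot": [0,0,0],"grip": 0.02},
  ],
)

```text
t: 9.57
eef_pos: [0.4521, 0.075, 0.0779]
tool_rot: [0.0, 0.734, 0.679, 0.0]
contact_force: [-1.7, 0.0, 6.4]
gripper_width: 0.36
```

Touching the cork (6 N). Release and rise.

>>> send_rows(
  commands=[
    {"translation": [0,0,0],"rot": [0,0,0],"grip": 0.036},
    {"translation": [0,0,0],"rot": [0,0,0],"grip": 0.045},
    {"translation": [0,0,0],"rot": [0,0,0],"grip": 0.055},
    {"translation": [0,0,0],"rot": [0,0,0],"grip": 0.06},
    {"translation": [0,0,-0.005],"rot": [0,0,0],"grip": 0.06},
  ],
)

```text
t: 9.98
eef_pos: [0.4511, 0.0748, 0.0818]
tool_rot: [-0.0, 0.734, 0.68, -0.001]
contact_force: [-0.4, -0.1, -0.5]
gripper_width: 0.704
```

>>> send_rows(
  commands=[
    {"translation": [0,0,-0.015],"rot": [0,0,0],"grip": 0.06},
    {"translation": [0,0,-0.025],"rot": [0,0,0],"grip": 0.06},
    {"translation": [0,0,-0.03],"rot": [0,0,0],"grip": 0.06},
    {"translation": [0,0,-0.03],"rot": [0,0,0],"grip": 0.065},
    {"translation": [0,0,-0.025],"rot": [0,0,0],"grip": 0.07},
  ],
)

```text
t: 10.4
eef_pos: [0.4518, 0.0747, 0.2095]
tool_rot: [0.0, 0.734, 0.679, 0.0]
contact_force: [0.4, 1.2, -1.2]
gripper_width: 0.819
```

>>> send_rows(
  commands=[
    {"translation": [0,0,-0.02],"rot": [0,0,0],"grip": 0.07},
    {"translation": [0,0,-0.01],"rot": [0,0,0],"grip": 0.07},
    {"translation": [0,0,0],"rot": [0,0,0],"grip": 0.07},
    {"translation": [0,0,0],"rot": [0,0,0],"grip": 0.07},
    {"translation": [0,0,0],"rot": [0,0,0],"grip": 0.07},
  ],
)

```text
t: 10.82
eef_pos: [0.4508, 0.0747, 0.236]
tool_rot: [-0.0, 0.734, 0.68, -0.001]
contact_force: [-0.8, -0.4, 0.3]
gripper_width: 0.823
```

```bash
python3 -c "
from h import *
go(.4835,-.335,.2385,85.6)
from station import *
c=read_camera('scene');cv2.imwrite('pics/s5.png',cv2.resize(c['pixels'][130:280,180:380,::-1],(800,600))[:600])
"
```

```text
t 10.82 pos [0.4508 0.0747 0.236 ] jaw yaw 85.62 toolz [-2.2e-03 -8.0e-04 -1.0e+00] grip 70.3 F [-0.8 -0.4  0.3]
 turn tool deg [-0.12  0.06  0.02]
 shift after turn mm [-406.    64.1   -2.5]
 shift now mm [-406.1   63.9   -2.3] world [  32.7 -409.7    2.5]
```

View pics/s5.png

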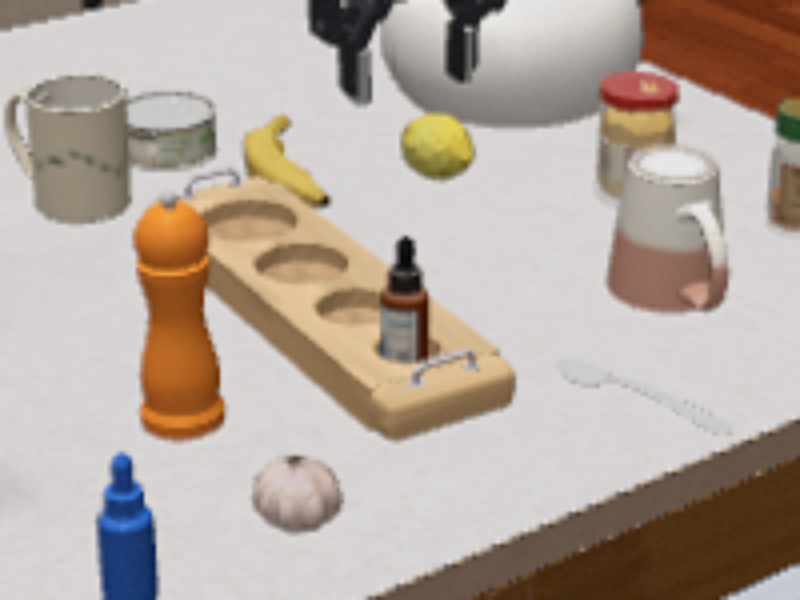

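The bottle stands in the slim well at crop (403,330). Now the spice jar.

>>> send_rows(
  commands=[
    {"translation": [-0.012,0.002,0],"rot": [0,0,0],"grip": 0.07},
    {"translation": [-0.025,0.004,0],"rot": [0,0,0],"grip": 0.07},
    {"translation": [-0.03,0.005,0],"rot": [0,0,0],"grip": 0.07},
    {"translation": [-0.03,0.005,0],"rot": [0,0,0],"grip": 0.07},
    {"translation": [-0.03,0.005,0],"rot": [0,0,0],"grip": 0.07},
  ],
)

```text
t: 11.28
eef_pos: [0.4621, -0.0546, 0.236]
tool_rot: [-0.001, 0.733, 0.68, -0.001]
contact_force: [0.1, -0.4, 1.0]
gripper_width: 0.82
```

>>> send_rows(
  commands=[
    {"translation": [-0.03,0.005,0],"rot": [0,0,0],"grip": 0.07},
    {"translation": [-0.03,0.005,0],"rot": [0,0,0],"grip": 0.07},
    {"translation": [-0.03,0.005,0],"rot": [0,0,0],"grip": 0.07},
    {"translation": [-0.03,0.005,0],"rot": [0,0,0],"grip": 0.07},
    {"translation": [-0.03,0.005,0],"rot": [0,0,0],"grip": 0.07},
  ],
)

```text
t: 11.7
eef_pos: [0.4756, -0.2061, 0.2359]
tool_rot: [-0.001, 0.734, 0.68, -0.001]
contact_force: [0.4, -0.0, -0.4]
gripper_width: 0.817
```

>>> send_rows(
  commands=[
    {"translation": [-0.03,0.005,0],"rot": [0,0,0],"grip": 0.07},
    {"translation": [-0.03,0.005,0],"rot": [0,0,0],"grip": 0.07},
    {"translation": [-0.03,0.005,0],"rot": [0,0,0],"grip": 0.07},
    {"translation": [-0.025,0.003,0],"rot": [0,0,0],"grip": 0.07},
    {"translation": [-0.012,0.001,0],"rot": [0,0,0],"grip": 0.07},
  ],
)

```text
t: 12.12
eef_pos: [0.4842, -0.3363, 0.2358]
tool_rot: [-0.0, 0.735, 0.678, -0.001]
contact_force: [-0.2, -0.0, -0.9]
gripper_width: 0.822
```

>>> send_rows(
  commands=[
    {"translation": [0,0,0],"rot": [0,0,0],"grip": 0.07},
    {"translation": [0,0,0],"rot": [0,0,0],"grip": 0.07},
    {"translation": [0,0,0],"rot": [0,0,0],"grip": 0.07},
    {"translation": [0,0,0],"rot": [0,0,0],"grip": 0.07},
    {"translation": [0,0,0],"rot": [0,0,0],"grip": 0.07},
  ],
)

```text
t: 12.53
eef_pos: [0.486, -0.3313, 0.2372]
tool_rot: [-0.0, 0.733, 0.68, 0.0]
contact_force: [0.4, 0.7, -0.1]
gripper_width: 0.819
```

```bash
python3 -c "
from h import *
go(.4835,-.335,.063,85.6)
"
```

```text
t 12.53 pos [ 0.486  -0.3313  0.2372] jaw yaw 85.73 toolz [-1.e-04  9.e-04 -1.e+00] grip 70.0 F [ 0.4  0.7 -0.1]
 turn tool deg [-0.01 -0.05  0.13]
 shift after turn mm [ -3.9  -2.2 174.2]
 shift now mm [ -4.1  -2.2 174.2] world [  -2.5   -3.7 -174.2]
```

>>> send_rows(
  commands=[
    {"translation": [-0.0035,-0.0025,0.01],"rot": [0,0,0],"grip": 0.07},
    {"translation": [0,0,0.018],"rot": [0,0,0],"grip": 0.07},
    {"translation": [0,0,0.02],"rot": [0,0,0],"grip": 0.07},
    {"translation": [0,0,0.02],"rot": [0,0,0],"grip": 0.07},
    {"translation": [0,0,0.012],"rot": [0,0,0],"grip": 0.07},
  ],
)

```text
t: 12.95
eef_pos: [0.4817, -0.3351, 0.1548]
tool_rot: [-0.001, 0.733, 0.68, -0.0]
contact_force: [-0.7, 0.4, 0.2]
gripper_width: 0.824
```

>>> send_rows(
  commands=[
    {"translation": [0,0,0],"rot": [0,0,0],"grip": 0.07},
    {"translation": [0,0,0],"rot": [0,0,0],"grip": 0.07},
    {"translation": [0,0,0],"rot": [0,0,0],"grip": 0.07},
    {"translation": [0,0,0],"rot": [0,0,0],"grip": 0.07},
    {"translation": [0,0,0],"rot": [0,0,0],"grip": 0.07},
  ],
)

```text
t: 13.37
eef_pos: [0.4834, -0.3366, 0.1584]
tool_rot: [0.001, 0.734, 0.68, 0.0]
contact_force: [-0.2, -0.0, 0.4]
gripper_width: 0.817
```

```bash
python3 -c "
from h import *
go(.483,-.3345,.063,85.6)
from station import *
c=read_camera('scene');cv2.imwrite('pics/s6.png',cv2.resize(c['pixels'][100:250,290:490,::-1],(800,600))[:600])
"
```

```text
t 13.37 pos [ 0.4834 -0.3366  0.1584] jaw yaw 85.61 toolz [ 1.9e-03 -8.0e-04 -1.0e+00] grip 69.8 F [-0.2 -0.   0.4]
 turn tool deg [0.11 0.04 0.01]
 shift after turn mm [ 2.  -0.5 95.4]
 shift now mm [ 2.1 -0.7 95.4] world [ -0.4   2.1 -95.4]
```

View pics/s6.png

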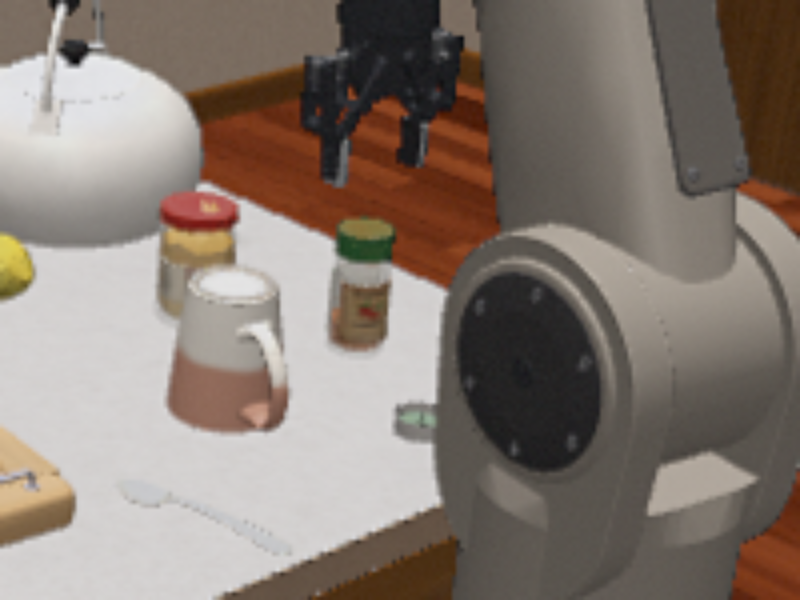

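The jaws stand above the green-capped jar (crop 365,240). Lower and grip.

>>> send_rows(
  commands=[
    {"translation": [0.002,-0.0005,0.006],"rot": [0,0,0],"grip": 0.07},
    {"translation": [0,0,0.012],"rot": [0,0,0],"grip": 0.07},
    {"translation": [0,0,0.012],"rot": [0,0,0],"grip": 0.07},
    {"translation": [0,0,0.012],"rot": [0,0,0],"grip": 0.07},
    {"translation": [0,0,0.012],"rot": [0,0,0],"grip": 0.07},
  ],
)

```text
t: 13.83
eef_pos: [0.482, -0.3337, 0.1014]
tool_rot: [-0.001, 0.734, 0.68, -0.0]
contact_force: [1.0, 0.7, -0.6]
gripper_width: 0.821
```

>>> send_rows(
  commands=[
    {"translation": [0,0,0.012],"rot": [0,0,0],"grip": 0.07},
    {"translation": [0,0,0.012],"rot": [0,0,0],"grip": 0.07},
    {"translation": [0,0,0.012],"rot": [0,0,0],"grip": 0.07},
    {"translation": [0,0,0.005],"rot": [0,0,0],"grip": 0.07},
    {"translation": [0,0,0],"rot": [0,0,0],"grip": 0.07},
  ],
)

```text
t: 14.25
eef_pos: [0.4816, -0.3336, 0.0606]
tool_rot: [-0.001, 0.734, 0.679, -0.0]
contact_force: [0.5, -0.7, 0.2]
gripper_width: 0.819
```

>>> send_rows(
  commands=[
    {"translation": [0,0,0],"rot": [0,0,0],"grip": 0.065},
    {"translation": [0,0,0],"rot": [0,0,0],"grip": 0.058},
    {"translation": [0,0,0],"rot": [0,0,0],"grip": 0.051},
    {"translation": [0,0,0],"rot": [0,0,0],"grip": 0.045},
    {"translation": [0,0,0],"rot": [0,0,0],"grip": 0.038},
  ],
)

```text
t: 14.67
eef_pos: [0.4828, -0.3346, 0.0632]
tool_rot: [0.001, 0.734, 0.679, 0.0]
contact_force: [-0.7, -0.3, 6.7]
gripper_width: 0.526
```

>>> send_rows(
  commands=[
    {"translation": [0,0,0],"rot": [0,0,0],"grip": 0.03},
    {"translation": [0,0,0],"rot": [0,0,0],"grip": 0.03},
    {"translation": [0,0,0],"rot": [0,0,0],"grip": 0.03},
    {"translation": [0,0,0],"rot": [0,0,0],"grip": 0.03},
    {"translation": [0,0,0],"rot": [0,0,0],"grip": 0.03},
  ],
  force=45,
)

```text
t: 15.08
eef_pos: [0.4829, -0.3346, 0.0633]
tool_rot: [0.001, 0.734, 0.679, 0.0]
contact_force: [-1.5, 0.7, 5.9]
gripper_width: 0.526
```

```bash
python3 -c "
from h import *
go(.5225,.0693,.26,85.6)
"
```

```text
t 15.08 pos [ 0.4829 -0.3346  0.0633] jaw yaw 85.6 toolz [ 1.3e-03 -6.0e-04 -1.0e+00] grip 44.9 F [-1.5  0.7  5.9]
 turn tool deg [0.08 0.03 0.  ]
 shift after turn mm [ 405.7    8.5 -196.7]
 shift now mm [ 405.6    8.8 -196.9] world [ 39.6 403.9 196.7]
```

>>> send_rows(
  commands=[
    {"translation": [0,0,-0.008],"rot": [0,0,0],"grip": 0.03},
    {"translation": [0,0,-0.016],"rot": [0,0,0],"grip": 0.03},
    {"translation": [0,0,-0.025],"rot": [0,0,0],"grip": 0.03},
    {"translation": [0,0,-0.025],"rot": [0,0,0],"grip": 0.03},
    {"translation": [0,0,-0.025],"rot": [0,0,0],"grip": 0.03},
  ],
)

```text
t: 15.5
eef_pos: [0.4821, -0.3339, 0.1626]
tool_rot: [-0.0, 0.734, 0.679, -0.0]
contact_force: [0.7, 0.6, -1.3]
gripper_width: 0.523
```

>>> send_rows(
  commands=[
    {"translation": [0,0,-0.025],"rot": [0,0,0],"grip": 0.03},
    {"translation": [0,0,-0.025],"rot": [0,0,0],"grip": 0.03},
    {"translation": [0,0,-0.02],"rot": [0,0,0],"grip": 0.03},
    {"translation": [0,0,-0.01],"rot": [0,0,0],"grip": 0.03},
    {"translation": [0.012,0,0],"rot": [0,0,0],"grip": 0.03},
  ],
)

```text
t: 15.92
eef_pos: [0.4836, -0.3248, 0.244]
tool_rot: [0.003, 0.735, 0.678, 0.0]
contact_force: [0.7, -0.7, -1.4]
gripper_width: 0.526
```

>>> send_rows(
  commands=[
    {"translation": [0.024,0,0],"rot": [0,0,0],"grip": 0.03},
    {"translation": [0.03,0,0],"rot": [0,0,0],"grip": 0.03},
    {"translation": [0.03,0,0],"rot": [0,0,0],"grip": 0.03},
    {"translation": [0.03,0,0],"rot": [0,0,0],"grip": 0.03},
    {"translation": [0.03,0.001,0],"rot": [0,0,0],"grip": 0.03},
  ],
)

```text
t: 16.33
eef_pos: [0.4941, -0.1759, 0.2397]
tool_rot: [-0.001, 0.734, 0.68, -0.001]
contact_force: [0.6, 0.4, -0.4]
gripper_width: 0.53
```

>>> send_rows(
  commands=[
    {"translation": [0.03,0.001,0],"rot": [0,0,0],"grip": 0.03},
    {"translation": [0.03,0.001,0],"rot": [0,0,0],"grip": 0.03},
    {"translation": [0.03,0.001,0],"rot": [0,0,0],"grip": 0.03},
    {"translation": [0.03,0.001,0],"rot": [0,0,0],"grip": 0.03},
    {"translation": [0.03,0.001,0],"rot": [0,0,0],"grip": 0.03},
  ],
)

```text
t: 16.75
eef_pos: [0.5104, -0.0269, 0.2398]
tool_rot: [-0.001, 0.733, 0.68, -0.001]
contact_force: [-0.2, -0.0, -1.5]
gripper_width: 0.523
```

>>> send_rows(
  commands=[
    {"translation": [0.03,0.001,0],"rot": [0,0,0],"grip": 0.03},
    {"translation": [0.03,0.001,0],"rot": [0,0,0],"grip": 0.03},
    {"translation": [0.023,0.001,0],"rot": [0,0,0],"grip": 0.03},
    {"translation": [0.012,0,0],"rot": [0,0,0],"grip": 0.03},
    {"translation": [0,0,0],"rot": [0,0,0],"grip": 0.03},
  ],
)

```text
t: 17.17
eef_pos: [0.521, 0.0687, 0.2399]
tool_rot: [-0.001, 0.732, 0.682, -0.001]
contact_force: [-0.1, -0.0, -0.7]
gripper_width: 0.525
```

>>> send_rows(
  commands=[
    {"translation": [0,0,0],"rot": [0,0,0],"grip": 0.03},
    {"translation": [0,0,0],"rot": [0,0,0],"grip": 0.03},
    {"translation": [0,0,0],"rot": [0,0,0],"grip": 0.03},
    {"translation": [0,0,0],"rot": [0,0,0],"grip": 0.03},
    {"translation": [0,0,0],"rot": [0,0,0],"grip": 0.03},
  ],
)

```text
t: 17.58
eef_pos: [0.5221, 0.0639, 0.2413]
tool_rot: [0.0, 0.734, 0.679, 0.0]
contact_force: [0.0, -0.1, -1.4]
gripper_width: 0.523
```

```bash
python3 -c "
from h import *
go(.5225,.0693,.0833,85.6)
"
```

```text
t 17.58 pos [0.5221 0.0639 0.2413] jaw yaw 85.5 toolz [ 1.e-04 -1.e-04 -1.e+00] grip 44.6 F [ 0.  -0.1 -1.4]
 turn tool deg [ 0.   0.  -0.1]
 shift after turn mm [  5.4  -0.  158. ]
 shift now mm [  5.5  -0.  158. ] world [   0.4    5.4 -158. ]
```

>>> send_rows(
  commands=[
    {"translation": [0.0055,0,0.01],"rot": [0,0,0],"grip": 0.03},
    {"translation": [0,0,0.02],"rot": [0,0,0],"grip": 0.03},
    {"translation": [0,0,0.025],"rot": [0,0,0],"grip": 0.03},
    {"translation": [0,0,0.025],"rot": [0,0,0],"grip": 0.03},
    {"translation": [0,0,0.018],"rot": [0,0,0],"grip": 0.03},
  ],
)

```text
t: 18.0
eef_pos: [0.5215, 0.0707, 0.1408]
tool_rot: [-0.0, 0.734, 0.68, -0.001]
contact_force: [-0.1, 0.1, -1.0]
gripper_width: 0.523
```

>>> send_rows(
  commands=[
    {"translation": [0,0,0.01],"rot": [0,0,0],"grip": 0.03},
    {"translation": [0,0,0],"rot": [0,0,0],"grip": 0.03},
    {"translation": [0,0,0],"rot": [0,0,0],"grip": 0.03},
    {"translation": [0,0,0],"rot": [0,0,0],"grip": 0.03},
    {"translation": [0,0,0],"rot": [0,0,0],"grip": 0.03},
  ],
)

```text
t: 18.42
eef_pos: [0.5235, 0.0707, 0.1345]
tool_rot: [0.0, 0.734, 0.679, 0.001]
contact_force: [0.4, -0.3, -1.2]
gripper_width: 0.523
```

```bash
python3 -c "
from h import *
go(.5225,.0693,.0833,85.6)
from station import *
c=read_camera('scene');cv2.imwrite('pics/s7.png',cv2.resize(c['pixels'][130:280,180:380,::-1],(800,600))[:600])
"
```

```text
t 18.42 pos [0.5235 0.0707 0.1345] jaw yaw 85.6 toolz [ 2.2e-03  8.0e-04 -1.0e+00] grip 44.7 F [ 0.4 -0.3 -1.2]
 turn tool deg [ 0.12 -0.05  0.  ]
 shift after turn mm [-1.5 -0.9 51.2]
 shift now mm [-1.5 -1.  51.2] world [ -1.   -1.4 -51.2]
```

View pics/s7.png

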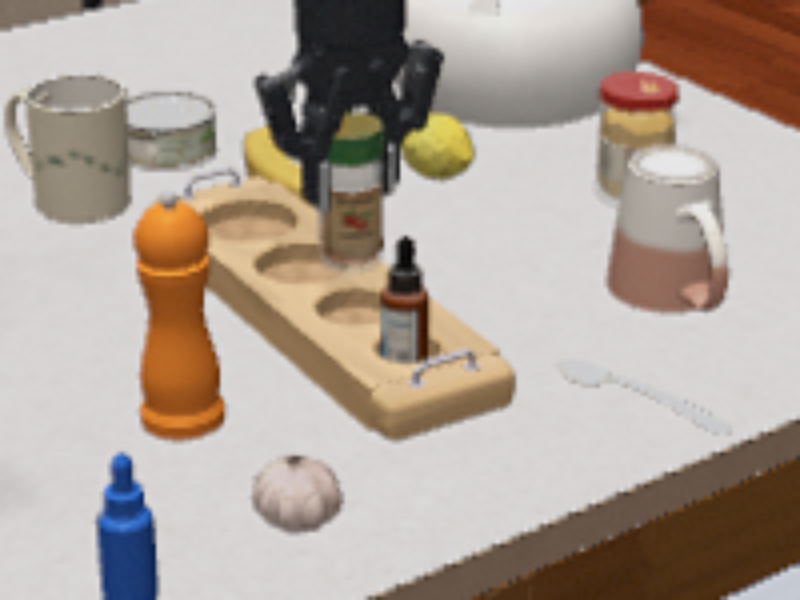

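The jar is upright above the second well, with its base at crop (352,258). Lower it.

>>> send_rows(
  commands=[
    {"translation": [-0.001,-0.0005,0.008],"rot": [0,0,0],"grip": 0.03},
    {"translation": [0,0,0.01],"rot": [0,0,0],"grip": 0.03},
    {"translation": [0,0,0.01],"rot": [0,0,0],"grip": 0.03},
    {"translation": [0,0,0.01],"rot": [0,0,0],"grip": 0.03},
    {"translation": [0,0,0.007],"rot": [0,0,0],"grip": 0.03},
  ],
)

```text
t: 18.88
eef_pos: [0.5211, 0.0694, 0.0865]
tool_rot: [-0.0, 0.734, 0.68, -0.001]
contact_force: [-0.3, -0.6, -1.1]
gripper_width: 0.525
```

>>> send_rows(
  commands=[
    {"translation": [0,0,0.003],"rot": [0,0,0],"grip": 0.03},
    {"translation": [0,0,0.001],"rot": [0,0,0],"grip": 0.03},
    {"translation": [0,0,0],"rot": [0,0,0],"grip": 0.03},
    {"translation": [0,0,0],"rot": [0,0,0],"grip": 0.03},
    {"translation": [0,0,0],"rot": [0,0,0],"grip": 0.03},
  ],
)

```text
t: 19.3
eef_pos: [0.5223, 0.0696, 0.0847]
tool_rot: [0.0, 0.734, 0.679, 0.0]
contact_force: [1.4, 0.3, -0.7]
gripper_width: 0.523
```

>>> send_rows(
  commands=[
    {"translation": [0,0,0.001],"rot": [0,0,0],"grip": 0.03},
    {"translation": [0,0,0],"rot": [0,0,0],"grip": 0.03},
    {"translation": [0,0,0.001],"rot": [0,0,0],"grip": 0.03},
    {"translation": [0,0,0],"rot": [0,0,0],"grip": 0.03},
    {"translation": [0,0,0],"rot": [0,0,0],"grip": 0.03},
  ],
)

```text
t: 19.72
eef_pos: [0.5224, 0.0696, 0.0832]
tool_rot: [0.0, 0.734, 0.679, 0.0]
contact_force: [-1.7, -0.8, 7.6]
gripper_width: 0.526
```

Contact. Release and rise.

>>> send_rows(
  commands=[
    {"translation": [0,0,0],"rot": [0,0,0],"grip": 0.048},
    {"translation": [0,0,0],"rot": [0,0,0],"grip": 0.058},
    {"translation": [0,0,0],"rot": [0,0,0],"grip": 0.066},
    {"translation": [0,0,0],"rot": [0,0,0],"grip": 0.07},
    {"translation": [0,0,-0.005],"rot": [0,0,0],"grip": 0.07},
  ],
)

```text
t: 20.13
eef_pos: [0.5213, 0.0695, 0.0866]
tool_rot: [-0.0, 0.734, 0.68, -0.001]
contact_force: [0.4, -0.0, 0.9]
gripper_width: 0.821
```

>>> send_rows(
  commands=[
    {"translation": [0,0,-0.015],"rot": [0,0,0],"grip": 0.07},
    {"translation": [0,0,-0.025],"rot": [0,0,0],"grip": 0.07},
    {"translation": [0,0,-0.03],"rot": [0,0,0],"grip": 0.07},
    {"translation": [0,0,-0.03],"rot": [0,0,0],"grip": 0.075},
    {"translation": [0,0,-0.025],"rot": [0,0,0],"grip": 0.0854},
  ],
)

```text
t: 20.55
eef_pos: [0.5222, 0.0694, 0.2145]
tool_rot: [0.0, 0.734, 0.679, 0.0]
contact_force: [0.6, -0.4, 0.1]
gripper_width: 0.984
```

>>> send_rows(
  commands=[
    {"translation": [0,0,-0.02],"rot": [0,0,0],"grip": 0.0854},
    {"translation": [0,0,-0.01],"rot": [0,0,0],"grip": 0.0854},
    {"translation": [0,0,0],"rot": [0,0,0],"grip": 0.0854},
    {"translation": [0,0,0],"rot": [0,0,0],"grip": 0.0854},
    {"translation": [0,0,0],"rot": [0,0,0],"grip": 0.0854},
  ],
)

```text
t: 20.97
eef_pos: [0.521, 0.0695, 0.2408]
tool_rot: [-0.001, 0.734, 0.68, -0.001]
contact_force: [-0.7, 0.3, 0.7]
gripper_width: 1.003
```

```bash
python3 -c "
from h import *
go(.6045,-.27,.24,85.6)
from station import *
c=read_camera('scene');cv2.imwrite('pics/s8.png',cv2.resize(c['pixels'][130:280,180:380,::-1],(800,600))[:600])
"
```

```text
t 20.97 pos [0.521  0.0695 0.2408] jaw yaw 85.62 toolz [-2.4e-03 -7.0e-04 -1.0e+00] grip 85.6 F [-0.7  0.3  0.7]
 turn tool deg [-0.13  0.05  0.02]
 shift after turn mm [-332.1  109.3    0.8]
 shift now mm [-332.1  109.1    0.9] world [  83.5 -339.5   -0.8]
```

View pics/s8.png

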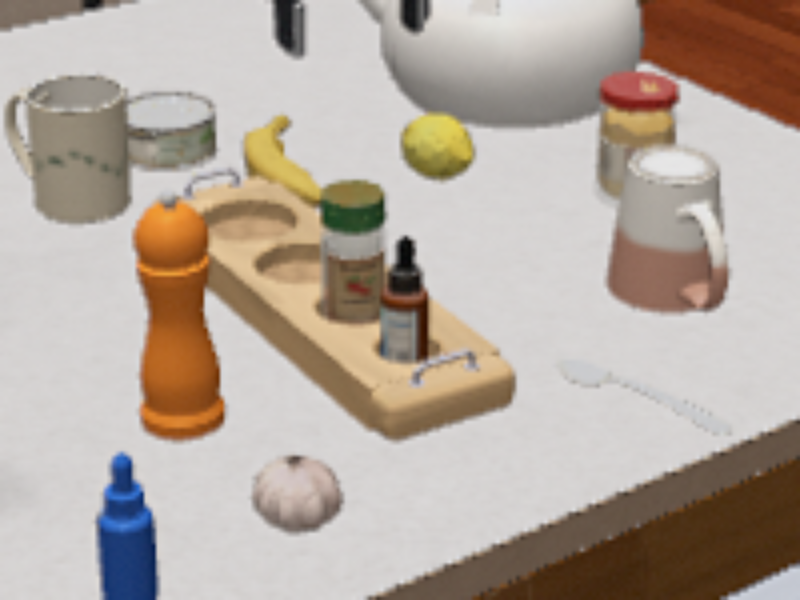

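The spice jar stands in the second well at crop (352,270). Now the honey jar.

>>> send_rows(
  commands=[
    {"translation": [-0.012,0.004,0],"rot": [0,0,0],"grip": 0.0854},
    {"translation": [-0.022,0.007,0],"rot": [0,0,0],"grip": 0.0854},
    {"translation": [-0.028,0.009,0],"rot": [0,0,0],"grip": 0.0854},
    {"translation": [-0.028,0.009,0],"rot": [0,0,0],"grip": 0.0854},
    {"translation": [-0.028,0.009,0],"rot": [0,0,0],"grip": 0.0854},
  ],
)

```text
t: 21.43
eef_pos: [0.5503, -0.0521, 0.2408]
tool_rot: [-0.001, 0.733, 0.68, -0.001]
contact_force: [0.1, -0.5, -0.4]
gripper_width: 1.005
```

>>> send_rows(
  commands=[
    {"translation": [-0.028,0.01,0],"rot": [0,0,0],"grip": 0.0854},
    {"translation": [-0.028,0.009,0],"rot": [0,0,0],"grip": 0.0854},
    {"translation": [-0.028,0.009,0],"rot": [0,0,0],"grip": 0.0854},
    {"translation": [-0.028,0.009,0],"rot": [0,0,0],"grip": 0.0854},
    {"translation": [-0.028,0.009,0],"rot": [0,0,0],"grip": 0.0854},
  ],
)

```text
t: 21.85
eef_pos: [0.5855, -0.1954, 0.2405]
tool_rot: [-0.001, 0.734, 0.68, -0.001]
contact_force: [-0.0, 0.3, 0.8]
gripper_width: 1.004
```

>>> send_rows(
  commands=[
    {"translation": [-0.028,0.01,0],"rot": [0,0,0],"grip": 0.0854},
    {"translation": [-0.028,0.009,0],"rot": [0,0,0],"grip": 0.0854},
    {"translation": [-0.012,0.004,0],"rot": [0,0,0],"grip": 0.0854},
    {"translation": [-0.004,0.001,0],"rot": [0,0,0],"grip": 0.0854},
    {"translation": [0,0,0],"rot": [0,0,0],"grip": 0.0854},
  ],
)

```text
t: 22.27
eef_pos: [0.6038, -0.2681, 0.241]
tool_rot: [-0.001, 0.734, 0.679, -0.001]
contact_force: [0.2, -0.6, -0.3]
gripper_width: 0.997
```

>>> send_rows(
  commands=[
    {"translation": [0,0,0],"rot": [0,0,0],"grip": 0.0854},
    {"translation": [0,0,0],"rot": [0,0,0],"grip": 0.0854},
    {"translation": [0,0,0],"rot": [0,0,0],"grip": 0.0854},
    {"translation": [0,0,0],"rot": [0,0,0],"grip": 0.0854},
    {"translation": [0,0,0],"rot": [0,0,0],"grip": 0.0854},
  ],
)

```text
t: 22.68
eef_pos: [0.6046, -0.2668, 0.2425]
tool_rot: [-0.0, 0.733, 0.68, 0.0]
contact_force: [1.1, -0.3, -0.5]
gripper_width: 1.002
```

```bash
python3 -c "
from h import *
go(.6045,-.2698,.09,85.6)
"
```

```text
t 22.68 pos [ 0.6046 -0.2668  0.2425] jaw yaw 85.69 toolz [ 3.e-04  4.e-04 -1.e+00] grip 85.6 F [ 1.1 -0.3 -0.5]
 turn tool deg [ 0.02 -0.02  0.09]
 shift after turn mm [ -3.    0.2 152.5]
 shift now mm [-3.100e+00  1.000e-01  1.525e+02] world [-1.000e-01 -3.000e+00 -1.525e+02]
```

>>> send_rows(
  commands=[
    {"translation": [-0.003,0,0.01],"rot": [0,0,0],"grip": 0.0854},
    {"translation": [0,0,0.02],"rot": [0,0,0],"grip": 0.0854},
    {"translation": [0,0,0.025],"rot": [0,0,0],"grip": 0.0854},
    {"translation": [0,0,0.02],"rot": [0,0,0],"grip": 0.0854},
    {"translation": [0,0,0.015],"rot": [0,0,0],"grip": 0.0854},
  ],
)

```text
t: 23.1
eef_pos: [0.6031, -0.2703, 0.1496]
tool_rot: [-0.001, 0.734, 0.68, -0.001]
contact_force: [-0.6, -0.1, -0.5]
gripper_width: 0.997
```

>>> send_rows(
  commands=[
    {"translation": [0,0,0],"rot": [0,0,0],"grip": 0.0854},
    {"translation": [0,0,0],"rot": [0,0,0],"grip": 0.0854},
    {"translation": [0,0,0],"rot": [0,0,0],"grip": 0.0854},
    {"translation": [0,0,0],"rot": [0,0,0],"grip": 0.0854},
    {"translation": [0,0,0],"rot": [0,0,0],"grip": 0.0854},
  ],
)

```text
t: 23.52
eef_pos: [0.6048, -0.2711, 0.1535]
tool_rot: [0.001, 0.734, 0.679, 0.001]
contact_force: [0.2, 0.4, 1.0]
gripper_width: 0.999
```

```bash
python3 -c "
from h import *
go(.6045,-.2698,.087,85.6)
from station import *
c=read_camera('scene');cv2.imwrite('pics/s9.png',cv2.resize(c['pixels'][90:240,260:460,::-1],(800,600))[:600])
print((proj(c,get_obs()['eef_pos'])-[260,90])*4)
"
```

```text
t 23.52 pos [ 0.6048 -0.2711  0.1535] jaw yaw 85.61 toolz [ 2.e-03 -7.e-04 -1.e+00] grip 85.3 F [0.2 0.4 1. ]
 turn tool deg [0.12 0.03 0.01]
 shift after turn mm [ 1.3 -0.4 66.5]
 shift now mm [ 1.4 -0.6 66.5] world [ -0.3   1.3 -66.5]
[319.40314865 183.94973987]
```

View pics/s9.png

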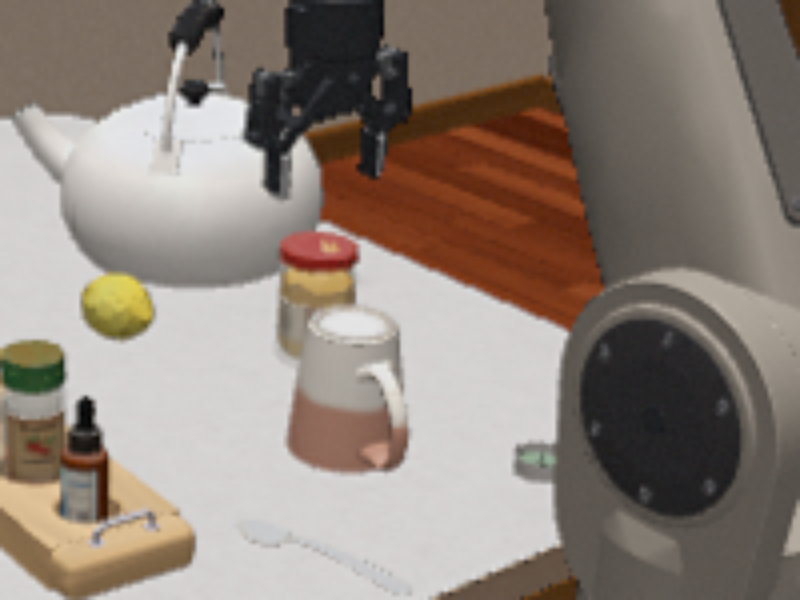

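The open jaws straddle the red lid: tips at crop (280,190) and (373,172), lid at (319,250). Open tips sit at about TCP level, so I take the TCP down to 0.084.

>>> send_rows(
  commands=[
    {"translation": [0.0013,-0.0004,0.006],"rot": [0,0,0],"grip": 0.0854},
    {"translation": [0,0,0.01],"rot": [0,0,0],"grip": 0.0854},
    {"translation": [0,0,0.01],"rot": [0,0,0],"grip": 0.0854},
    {"translation": [0,0,0.01],"rot": [0,0,0],"grip": 0.0854},
    {"translation": [0,0,0.01],"rot": [0,0,0],"grip": 0.0854},
  ],
)

```text
t: 23.98
eef_pos: [0.6034, -0.2691, 0.1046]
tool_rot: [-0.001, 0.734, 0.68, -0.0]
contact_force: [-0.4, 0.2, -0.2]
gripper_width: 1.002
```

>>> send_rows(
  commands=[
    {"translation": [0,0,0.01],"rot": [0,0,0],"grip": 0.0854},
    {"translation": [0,0,0.008],"rot": [0,0,0],"grip": 0.0854},
    {"translation": [0,0,0.004],"rot": [0,0,0],"grip": 0.0854},
    {"translation": [0,0,0],"rot": [0,0,0],"grip": 0.0854},
    {"translation": [0,0,0],"rot": [0,0,0],"grip": 0.0854},
  ],
)

```text
t: 24.4
eef_pos: [0.6039, -0.2695, 0.0842]
tool_rot: [-0.0, 0.734, 0.679, -0.0]
contact_force: [-0.0, 0.3, 0.6]
gripper_width: 1.002
```

>>> send_rows(
  commands=[
    {"translation": [0,0,0],"rot": [0,0,0],"grip": 0.08},
    {"translation": [0,0,0],"rot": [0,0,0],"grip": 0.075},
    {"translation": [0,0,0],"rot": [0,0,0],"grip": 0.07},
    {"translation": [0,0,0],"rot": [0,0,0],"grip": 0.065},
    {"translation": [0,0,0],"rot": [0,0,0],"grip": 0.06},
  ],
)

```text
t: 24.82
eef_pos: [0.6044, -0.2701, 0.0853]
tool_rot: [0.001, 0.734, 0.679, 0.0]
contact_force: [0.1, -1.6, 4.6]
gripper_width: 0.739
```

>>> send_rows(
  commands=[
    {"translation": [0,0,0],"rot": [0,0,0],"grip": 0.05},
    {"translation": [0,0,0],"rot": [0,0,0],"grip": 0.05},
    {"translation": [0,0,0],"rot": [0,0,0],"grip": 0.05},
    {"translation": [0,0,0],"rot": [0,0,0],"grip": 0.05},
    {"translation": [0,0,0],"rot": [0,0,0],"grip": 0.05},
  ],
  force=80,
)

```text
t: 25.23
eef_pos: [0.6044, -0.2702, 0.0855]
tool_rot: [0.001, 0.734, 0.679, 0.0]
contact_force: [-0.7, -1.1, 7.9]
gripper_width: 0.731
```

```bash
python3 -c "
from h import *
go(.6888,.0566,.26,85.6)
from station import *
c=read_camera('scene');cv2.imwrite('pics/s10.png',cv2.resize(c['pixels'][110:200,310:430,::-1],(800,600))[:600])
"
```

```text
t 25.23 pos [ 0.6044 -0.2702  0.0855] jaw yaw 85.58 toolz [ 1.7e-03 -8.0e-04 -1.0e+00] grip 62.4 F [-0.7 -1.1  7.9]
 turn tool deg [ 0.1   0.04 -0.02]
 shift after turn mm [ 332.3   59.1 -174.5]
 shift now mm [ 332.2   59.3 -174.6] world [ 84.4 326.8 174.5]
```

View pics/s10.png

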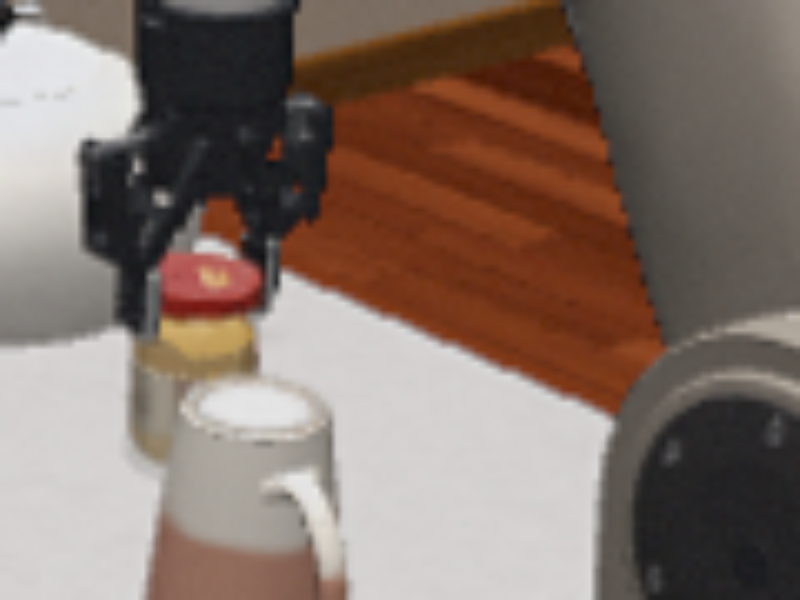

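The pads close on the lid (crop 210,285) and the palm is clear. Lift gently.

>>> send_rows(
  commands=[
    {"translation": [0,0,-0.004],"rot": [0,0,0],"grip": 0.05},
    {"translation": [0,0,-0.008],"rot": [0,0,0],"grip": 0.05},
    {"translation": [0,0,-0.012],"rot": [0,0,0],"grip": 0.05},
    {"translation": [0,0,-0.008],"rot": [0,0,0],"grip": 0.05},
    {"translation": [0,0,0],"rot": [0,0,0],"grip": 0.05},
  ],
)

```text
t: 25.7
eef_pos: [0.6051, -0.27, 0.1187]
tool_rot: [0.002, 0.734, 0.68, 0.001]
contact_force: [0.7, 0.4, -5.0]
gripper_width: 0.724
```

>>> send_rows(
  commands=[
    {"translation": [0,0,-0.01],"rot": [0,0,0],"grip": 0.05},
    {"translation": [0,0,-0.02],"rot": [0,0,0],"grip": 0.05},
    {"translation": [0,0,-0.025],"rot": [0,0,0],"grip": 0.05},
    {"translation": [0,0,-0.025],"rot": [0,0,0],"grip": 0.05},
    {"translation": [0,0,-0.02],"rot": [0,0,0],"grip": 0.05},
  ],
)

```text
t: 26.12
eef_pos: [0.6039, -0.2696, 0.2184]
tool_rot: [0.0, 0.734, 0.679, 0.0]
contact_force: [0.3, -0.4, -3.9]
gripper_width: 0.725
```

>>> send_rows(
  commands=[
    {"translation": [0,0,-0.015],"rot": [0,0,0],"grip": 0.05},
    {"translation": [0,0,-0.01],"rot": [0,0,0],"grip": 0.05},
    {"translation": [0.01,0.002,0],"rot": [0,0,0],"grip": 0.05},
    {"translation": [0.02,0.0035,0],"rot": [0,0,0],"grip": 0.05},
    {"translation": [0.025,0.0045,0],"rot": [0,0,0],"grip": 0.05},
  ],
)

```text
t: 26.53
eef_pos: [0.6168, -0.216, 0.2404]
tool_rot: [-0.0, 0.735, 0.678, -0.001]
contact_force: [-0.8, 0.9, -4.9]
gripper_width: 0.728
```

```bash
python3 -c "
from h import *
go(.6888,.0566,.24,85.6)
from station import *
c=read_camera('scene');cv2.imwrite('pics/s11.png',cv2.resize(c['pixels'][80:200,270:430,::-1],(800,600))[:600])
"
```

```text
t 26.53 pos [ 0.6168 -0.216   0.2404] jaw yaw 85.41 toolz [-1.8e-03 -4.0e-04 -1.0e+00] grip 62.2 F [-0.8  0.9 -4.9]
 turn tool deg [-0.1   0.03 -0.19]
 shift after turn mm [277.3  50.8   0.4]
 shift now mm [2.775e+02 4.990e+01 1.000e-01] world [ 72.  272.6  -0.4]
```

View pics/s11.png

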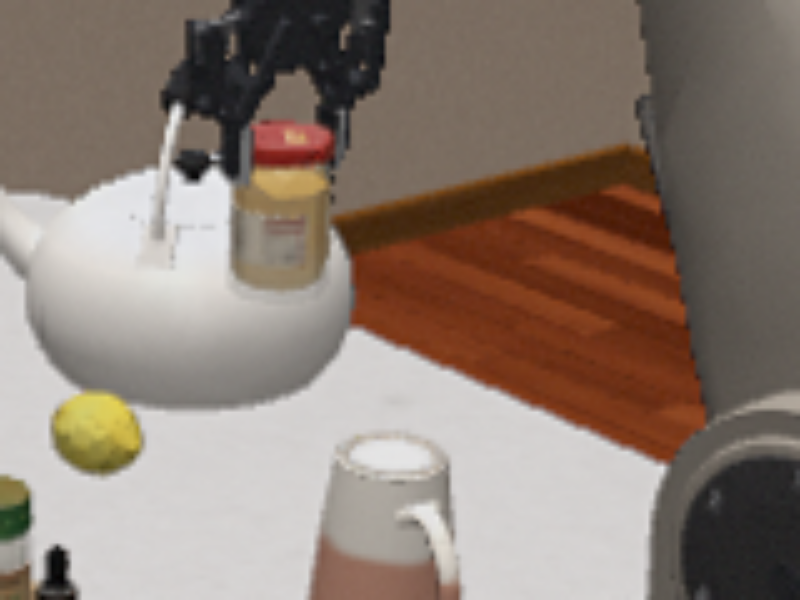

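>>> send_rows(
  commands=[
    {"translation": [0.026,0.0045,0],"rot": [0,0,0],"grip": 0.05},
    {"translation": [0.026,0.0045,0],"rot": [0,0,0],"grip": 0.05},
    {"translation": [0.026,0.0045,0],"rot": [0,0,0],"grip": 0.05},
    {"translation": [0.026,0.005,0],"rot": [0,0,0],"grip": 0.05},
    {"translation": [0.026,0.005,0],"rot": [0,0,0],"grip": 0.05},
  ],
)

```text
t: 27.0
eef_pos: [0.6508, -0.085, 0.2398]
tool_rot: [-0.001, 0.733, 0.68, -0.001]
contact_force: [1.2, -0.3, -4.1]
gripper_width: 0.729
```

>>> send_rows(
  commands=[
    {"translation": [0.026,0.0045,0],"rot": [0,0,0],"grip": 0.05},
    {"translation": [0.026,0.0045,0],"rot": [0,0,0],"grip": 0.05},
    {"translation": [0.026,0.0045,0],"rot": [0,0,0],"grip": 0.05},
    {"translation": [0.026,0.005,0],"rot": [0,0,0],"grip": 0.05},
    {"translation": [0.02,0.004,0],"rot": [0,0,0],"grip": 0.05},
  ],
)

```text
t: 27.42
eef_pos: [0.6827, 0.0387, 0.2395]
tool_rot: [-0.001, 0.733, 0.681, -0.0]
contact_force: [0.6, 0.4, -4.9]
gripper_width: 0.729
```

>>> send_rows(
  commands=[
    {"translation": [0.012,0.002,0],"rot": [0,0,0],"grip": 0.05},
    {"translation": [0.006,0.001,0],"rot": [0,0,0],"grip": 0.05},
    {"translation": [0,0,0],"rot": [0,0,0],"grip": 0.05},
    {"translation": [0,0,0],"rot": [0,0,0],"grip": 0.05},
    {"translation": [0,0,0],"rot": [0,0,0],"grip": 0.05},
  ],
)

```text
t: 27.83
eef_pos: [0.6873, 0.0496, 0.2412]
tool_rot: [0.0, 0.735, 0.678, -0.001]
contact_force: [0.5, -0.1, -4.0]
gripper_width: 0.724
```

>>> send_rows(
  commands=[
    {"translation": [0,0,0],"rot": [0,0,0],"grip": 0.05},
    {"translation": [0,0,0],"rot": [0,0,0],"grip": 0.05},
    {"translation": [0,0,0],"rot": [0,0,0],"grip": 0.05},
    {"translation": [0,0,0],"rot": [0,0,0],"grip": 0.05},
    {"translation": [0,0,0],"rot": [0,0,0],"grip": 0.05},
  ],
)

```text
t: 28.25
eef_pos: [0.6877, 0.0519, 0.2414]
tool_rot: [-0.0, 0.734, 0.679, 0.0]
contact_force: [0.3, 0.0, -4.3]
gripper_width: 0.734
```

```bash
python3 -c "
from h import *
go(.6888,.0566,.1055,85.6)
"
```

```text
t 28.25 pos [0.6877 0.0519 0.2414] jaw yaw 85.59 toolz [ 1.e-04  1.e-04 -1.e+00] grip 62.7 F [ 0.3  0.  -4.3]
 turn tool deg [ 0.   -0.01 -0.01]
 shift after turn mm [  4.8   0.7 135.9]
 shift now mm [  4.8   0.7 135.9] world [   1.1    4.7 -135.9]
```

>>> send_rows(
  commands=[
    {"translation": [0.0048,0.0007,0.008],"rot": [0,0,0],"grip": 0.05},
    {"translation": [0,0,0.018],"rot": [0,0,0],"grip": 0.05},
    {"translation": [0,0,0.022],"rot": [0,0,0],"grip": 0.05},
    {"translation": [0,0,0.018],"rot": [0,0,0],"grip": 0.05},
    {"translation": [0,0,0.014],"rot": [0,0,0],"grip": 0.05},
  ],
)

```text
t: 28.67
eef_pos: [0.6879, 0.0575, 0.1589]
tool_rot: [-0.001, 0.733, 0.68, -0.001]
contact_force: [0.0, -0.3, -4.5]
gripper_width: 0.731
```

>>> send_rows(
  commands=[
    {"translation": [0,0,0.008],"rot": [0,0,0],"grip": 0.05},
    {"translation": [0,0,0],"rot": [0,0,0],"grip": 0.05},
    {"translation": [0,0,0],"rot": [0,0,0],"grip": 0.05},
    {"translation": [0,0,0],"rot": [0,0,0],"grip": 0.05},
    {"translation": [0,0,0],"rot": [0,0,0],"grip": 0.05},
  ],
)

```text
t: 29.08
eef_pos: [0.6898, 0.0568, 0.1548]
tool_rot: [0.001, 0.734, 0.679, 0.001]
contact_force: [1.0, 0.6, -4.6]
gripper_width: 0.729
```

```bash
python3 -c "
from h import *
go(.6888,.0566,.1055,85.6)
from station import *
c=read_camera('scene');cv2.imwrite('pics/s12.png',cv2.resize(c['pixels'][110:260,160:360,::-1],(800,600))[:600])
"
```

```text
t 29.08 pos [0.6898 0.0568 0.1548] jaw yaw 85.61 toolz [ 2.5e-03  4.0e-04 -1.0e+00] grip 62.3 F [ 1.   0.6 -4.6]
 turn tool deg [ 0.14 -0.03  0.01]
 shift after turn mm [-0.3 -0.9 49.3]
 shift now mm [-0.3 -1.1 49.3] world [ -1.   -0.2 -49.3]
```

View pics/s12.png

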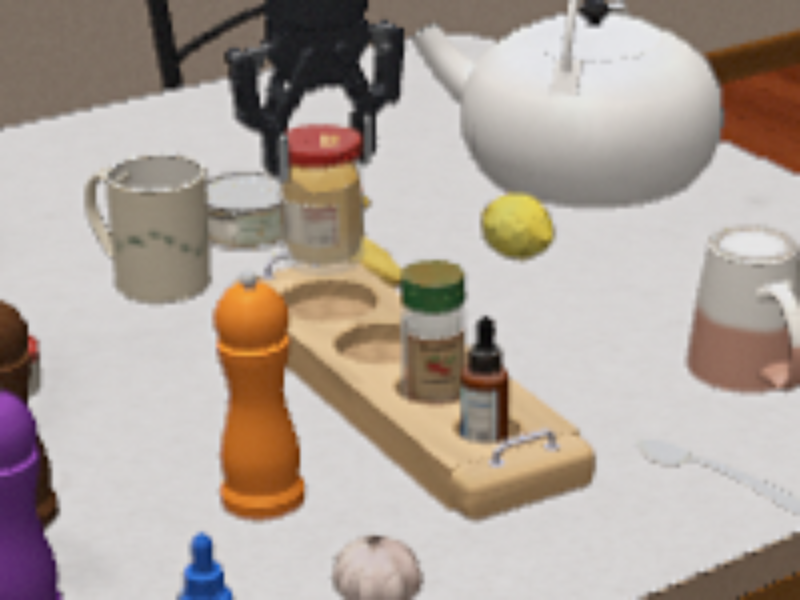

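The honey jar is upright with its base at crop (322,258), above the wide well at (328,298). Lower it.

>>> send_rows(
  commands=[
    {"translation": [0,-0.0005,0.007],"rot": [0,0,0],"grip": 0.05},
    {"translation": [0,0,0.01],"rot": [0,0,0],"grip": 0.05},
    {"translation": [0,0,0.01],"rot": [0,0,0],"grip": 0.05},
    {"translation": [0,0,0.01],"rot": [0,0,0],"grip": 0.05},
    {"translation": [0,0,0.006],"rot": [0,0,0],"grip": 0.05},
  ],
)

```text
t: 29.55
eef_pos: [0.6871, 0.0569, 0.1078]
tool_rot: [-0.001, 0.734, 0.68, -0.001]
contact_force: [0.6, 0.3, -5.0]
gripper_width: 0.729
```

>>> send_rows(
  commands=[
    {"translation": [0,0,0.003],"rot": [0,0,0],"grip": 0.05},
    {"translation": [0,0,0.001],"rot": [0,0,0],"grip": 0.05},
    {"translation": [0,0,0],"rot": [0,0,0],"grip": 0.05},
    {"translation": [0,0,0],"rot": [0,0,0],"grip": 0.05},
    {"translation": [0,0,0],"rot": [0,0,0],"grip": 0.05},
  ],
)

```text
t: 29.97
eef_pos: [0.6885, 0.0569, 0.1066]
tool_rot: [0.0, 0.734, 0.68, 0.0]
contact_force: [-0.8, 0.6, -5.0]
gripper_width: 0.733
```

>>> send_rows(
  commands=[
    {"translation": [0,0,0.001],"rot": [0,0,0],"grip": 0.05},
    {"translation": [0,0,0],"rot": [0,0,0],"grip": 0.05},
    {"translation": [0,0,0.001],"rot": [0,0,0],"grip": 0.05},
    {"translation": [0,0,0],"rot": [0,0,0],"grip": 0.05},
    {"translation": [0,0,0],"rot": [0,0,0],"grip": 0.05},
  ],
)

```text
t: 30.38
eef_pos: [0.6891, 0.0568, 0.1056]
tool_rot: [0.0, 0.734, 0.679, 0.001]
contact_force: [-2.5, 0.3, 5.3]
gripper_width: 0.729
```

>>> send_rows(
  commands=[
    {"translation": [0,0,0],"rot": [0,0,0],"grip": 0.066},
    {"translation": [0,0,0],"rot": [0,0,0],"grip": 0.072},
    {"translation": [0,0,0],"rot": [0,0,0],"grip": 0.08},
    {"translation": [0,0,0],"rot": [0,0,0],"grip": 0.0854},
    {"translation": [0,0,-0.003],"rot": [0,0,0],"grip": 0.0854},
  ],
  force=50,
)

```text
t: 30.8
eef_pos: [0.6878, 0.057, 0.1067]
tool_rot: [-0.0, 0.734, 0.68, -0.0]
contact_force: [-0.1, 0.4, -0.3]
gripper_width: 1.0
```

>>> send_rows(
  commands=[
    {"translation": [0,0,-0.01],"rot": [0,0,0],"grip": 0.0854},
    {"translation": [0,0,-0.02],"rot": [0,0,0],"grip": 0.0854},
    {"translation": [0,0,-0.03],"rot": [0,0,0],"grip": 0.0854},
    {"translation": [0,0,-0.03],"rot": [0,0,0],"grip": 0.0854},
    {"translation": [0,0,-0.03],"rot": [0,0,0],"grip": 0.0854},
  ],
)

```text
t: 31.22
eef_pos: [0.6882, 0.0567, 0.2294]
tool_rot: [0.0, 0.734, 0.679, 0.0]
contact_force: [2.0, 0.9, -0.7]
gripper_width: 1.001
```

>>> send_rows(
  commands=[
    {"translation": [0,0,-0.03],"rot": [0,0,0],"grip": 0.08},
    {"translation": [0,0,-0.02],"rot": [0,0,0],"grip": 0.075},
    {"translation": [0,0,-0.01],"rot": [0,0,0],"grip": 0.075},
    {"translation": [0,0,0],"rot": [0,0,0],"grip": 0.075},
    {"translation": [0,0,0],"rot": [0,0,0],"grip": 0.075},
  ],
)

```text
t: 31.63
eef_pos: [0.688, 0.057, 0.287]
tool_rot: [-0.0, 0.734, 0.68, 0.0]
contact_force: [-0.4, -0.7, -1.2]
gripper_width: 0.878
```

```bash
python3 -c "
from h import *
go(.5856,.37,.29,85.6)
from station import *
c=read_camera('scene');cv2.imwrite('pics/s13.png',cv2.resize(c['pixels'][110:260,160:360,::-1],(800,600))[:600])
"
```

```text
t 31.63 pos [0.688 0.057 0.287] jaw yaw 85.62 toolz [-1.e-04  2.e-04 -1.e+00] grip 75.0 F [-0.4 -0.7 -1.2]
 turn tool deg [-0.01 -0.01  0.02]
 shift after turn mm [ 304.3 -126.2   -3. ]
 shift now mm [ 304.3 -126.    -2.9] world [-102.4  313.     3. ]
```

View pics/s13.png

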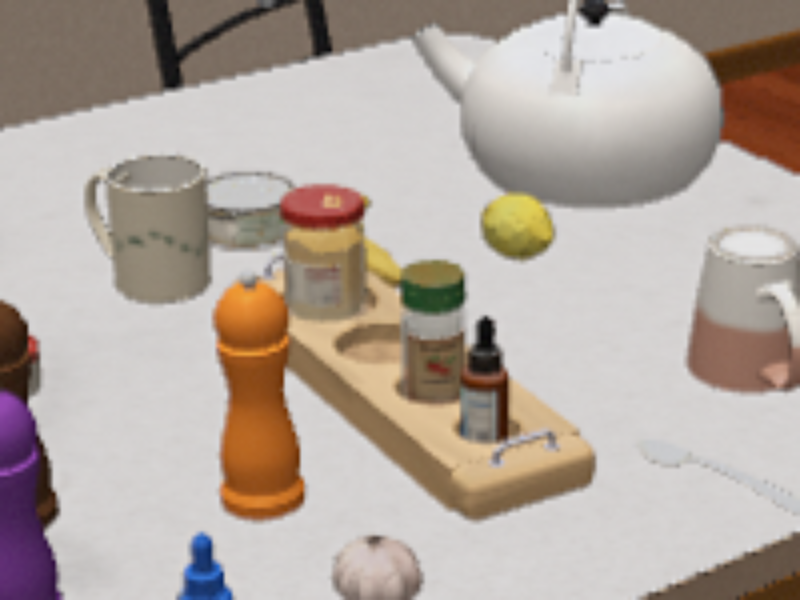

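The honey jar stands in the wide well at crop (323,260). Now the brown mill.

>>> send_rows(
  commands=[
    {"translation": [0.01,-0.004,0],"rot": [0,0,0],"grip": 0.075},
    {"translation": [0.02,-0.008,0],"rot": [0,0,0],"grip": 0.075},
    {"translation": [0.026,-0.011,0],"rot": [0,0,0],"grip": 0.075},
    {"translation": [0.026,-0.011,0],"rot": [0,0,0],"grip": 0.075},
    {"translation": [0.026,-0.011,0],"rot": [0,0,0],"grip": 0.075},
  ],
)

```text
t: 32.1
eef_pos: [0.6501, 0.1698, 0.2854]
tool_rot: [-0.001, 0.734, 0.68, -0.001]
contact_force: [1.2, 0.6, -0.5]
gripper_width: 0.877
```

>>> send_rows(
  commands=[
    {"translation": [0.026,-0.011,0],"rot": [0,0,0],"grip": 0.075},
    {"translation": [0.026,-0.011,0],"rot": [0,0,0],"grip": 0.075},
    {"translation": [0.026,-0.011,0],"rot": [0,0,0],"grip": 0.075},
    {"translation": [0.026,-0.011,0],"rot": [0,0,0],"grip": 0.075},
    {"translation": [0.026,-0.011,0],"rot": [0,0,0],"grip": 0.075},
  ],
)

```text
t: 32.52
eef_pos: [0.6049, 0.3038, 0.2855]
tool_rot: [-0.0, 0.733, 0.68, -0.001]
contact_force: [0.5, 0.0, 0.0]
gripper_width: 0.881
```

>>> send_rows(
  commands=[
    {"translation": [0.026,-0.011,0],"rot": [0,0,0],"grip": 0.075},
    {"translation": [0.022,-0.009,0],"rot": [0,0,0],"grip": 0.075},
    {"translation": [0.012,-0.005,0],"rot": [0,0,0],"grip": 0.075},
    {"translation": [0.004,-0.001,0],"rot": [0,0,0],"grip": 0.075},
    {"translation": [0,0,0],"rot": [0,0,0],"grip": 0.075},
  ],
)

```text
t: 32.93
eef_pos: [0.5849, 0.3684, 0.2862]
tool_rot: [-0.0, 0.733, 0.68, -0.001]
contact_force: [-0.7, 0.1, -1.1]
gripper_width: 0.878
```

>>> send_rows(
  commands=[
    {"translation": [0,0,0],"rot": [0,0,0],"grip": 0.075},
    {"translation": [0,0,0],"rot": [0,0,0],"grip": 0.075},
    {"translation": [0,0,0],"rot": [0,0,0],"grip": 0.075},
    {"translation": [0,0,0],"rot": [0,0,0],"grip": 0.075},
    {"translation": [0,0,0],"rot": [0,0,0],"grip": 0.075},
  ],
)

```text
t: 33.35
eef_pos: [0.5862, 0.3667, 0.2874]
tool_rot: [0.0, 0.734, 0.679, 0.0]
contact_force: [0.4, 0.6, -0.2]
gripper_width: 0.878
```

```bash
python3 -c "
from h import *
go(.5858,.37,.137,85.6)
"
```

```text
t 33.35 pos [0.5862 0.3667 0.2874] jaw yaw 85.53 toolz [ 2.e-04 -0.e+00 -1.e+00] grip 75.0 F [ 0.4  0.6 -0.2]
 turn tool deg [ 0.01  0.   -0.07]
 shift after turn mm [  3.3  -0.7 150.4]
 shift now mm [  3.3  -0.7 150.4] world [  -0.4    3.3 -150.4]
```

>>> send_rows(
  commands=[
    {"translation": [0.0033,-0.0007,0.008],"rot": [0,0,0],"grip": 0.075},
    {"translation": [0,0,0.016],"rot": [0,0,0],"grip": 0.075},
    {"translation": [0,0,0.02],"rot": [0,0,0],"grip": 0.075},
    {"translation": [0,0,0.016],"rot": [0,0,0],"grip": 0.075},
    {"translation": [0,0,0.01],"rot": [0,0,0],"grip": 0.075},
  ],
)

```text
t: 33.77
eef_pos: [0.5842, 0.3708, 0.2146]
tool_rot: [-0.0, 0.734, 0.68, -0.001]
contact_force: [-0.2, 1.0, -0.0]
gripper_width: 0.878
```

>>> send_rows(
  commands=[
    {"translation": [0,0,0],"rot": [0,0,0],"grip": 0.075},
    {"translation": [0,0,0],"rot": [0,0,0],"grip": 0.075},
    {"translation": [0,0,0],"rot": [0,0,0],"grip": 0.075},
    {"translation": [0,0,0],"rot": [0,0,0],"grip": 0.075},
    {"translation": [0,0,0],"rot": [0,0,0],"grip": 0.075},
  ],
)

```text
t: 34.18
eef_pos: [0.5859, 0.3713, 0.2185]
tool_rot: [0.0, 0.734, 0.679, 0.001]
contact_force: [-0.4, 0.0, -0.1]
gripper_width: 0.874
```

```bash
python3 -c "
from h import *
go(.5858,.37,.137,85.6)
from station import *
c=read_camera('scene');cv2.imwrite('pics/s14.png',cv2.resize(c['pixels'][120:270,80:280,::-1],(800,600))[:600])
"
```

```text
t 34.18 pos [0.5859 0.3713 0.2185] jaw yaw 85.61 toolz [ 0.0015  0.0012 -1.    ] grip 74.6 F [-0.4  0.  -0.1]
 turn tool deg [ 0.08 -0.08  0.01]
 shift after turn mm [-1.3  0.  81.5]
 shift now mm [-1.4 -0.1 81.5] world [ -0.1  -1.3 -81.5]
```

View pics/s14.png

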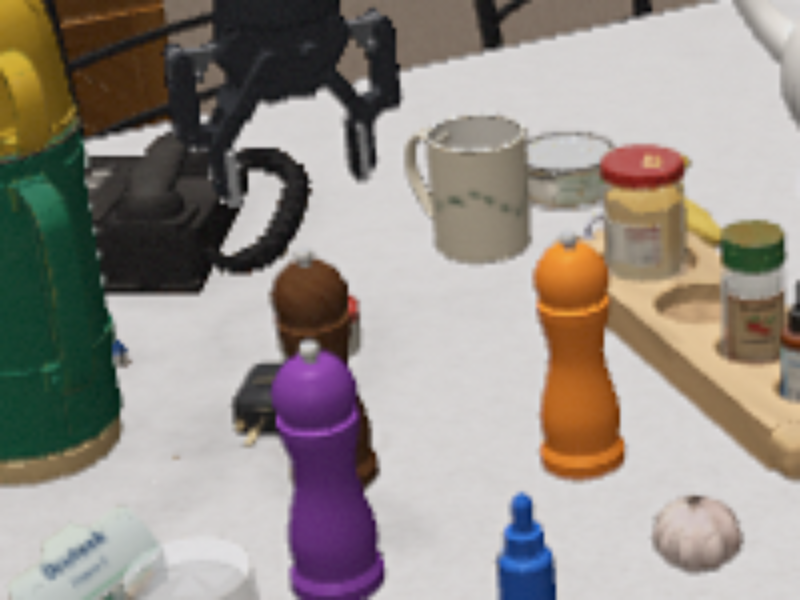

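The jaws stand above the brown mill (head at crop 310,295), clear of the purple one. Lower and grip.

>>> send_rows(
  commands=[
    {"translation": [-0.0013,0,0.008],"rot": [0,0,0],"grip": 0.075},
    {"translation": [0,0,0.012],"rot": [0,0,0],"grip": 0.075},
    {"translation": [0,0,0.012],"rot": [0,0,0],"grip": 0.075},
    {"translation": [0,0,0.012],"rot": [0,0,0],"grip": 0.075},
    {"translation": [0,0,0.012],"rot": [0,0,0],"grip": 0.075},
  ],
)

```text
t: 34.65
eef_pos: [0.5846, 0.3694, 0.1592]
tool_rot: [-0.0, 0.734, 0.68, -0.001]
contact_force: [0.3, 0.3, 0.4]
gripper_width: 0.88
```

>>> send_rows(
  commands=[
    {"translation": [0,0,0.012],"rot": [0,0,0],"grip": 0.075},
    {"translation": [0,0,0.008],"rot": [0,0,0],"grip": 0.075},
    {"translation": [0,0,0.004],"rot": [0,0,0],"grip": 0.075},
    {"translation": [0,0,0],"rot": [0,0,0],"grip": 0.075},
    {"translation": [0,0,0],"rot": [0,0,0],"grip": 0.075},
  ],
)

```text
t: 35.07
eef_pos: [0.5854, 0.3698, 0.1373]
tool_rot: [0.0, 0.734, 0.679, 0.0]
contact_force: [0.3, -0.1, 0.7]
gripper_width: 0.881
```

>>> send_rows(
  commands=[
    {"translation": [0,0,0],"rot": [0,0,0],"grip": 0.068},
    {"translation": [0,0,0],"rot": [0,0,0],"grip": 0.06},
    {"translation": [0,0,0],"rot": [0,0,0],"grip": 0.053},
    {"translation": [0,0,0],"rot": [0,0,0],"grip": 0.048},
    {"translation": [0,0,0],"rot": [0,0,0],"grip": 0.043},
  ],
)

```text
t: 35.48
eef_pos: [0.5858, 0.3701, 0.1384]
tool_rot: [0.0, 0.734, 0.68, 0.001]
contact_force: [-0.7, -0.4, 4.9]
gripper_width: 0.547
```

>>> send_rows(
  commands=[
    {"translation": [0,0,0],"rot": [0,0,0],"grip": 0.035},
    {"translation": [0,0,0],"rot": [0,0,0],"grip": 0.035},
    {"translation": [0,0,0],"rot": [0,0,0],"grip": 0.035},
    {"translation": [0,0,0],"rot": [0,0,0],"grip": 0.035},
    {"translation": [0,0,0],"rot": [0,0,0],"grip": 0.035},
  ],
  force=60,
)

```text
t: 35.9
eef_pos: [0.5858, 0.3701, 0.1385]
tool_rot: [0.0, 0.734, 0.68, 0.001]
contact_force: [-0.9, -0.2, 6.0]
gripper_width: 0.539
```

```bash
python3 -c "
from h import *
go(.603,.0634,.34,85.6)
from station import *
c=read_camera('scene');cv2.imwrite('pics/s15.png',cv2.resize(c['pixels'][120:270,80:280,::-1],(800,600))[:600])
"
```

```text
t 35.9 pos [0.5858 0.3701 0.1385] jaw yaw 85.61 toolz [ 0.0015  0.0012 -1.    ] grip 46.0 F [-0.9 -0.2  6. ]
 turn tool deg [ 0.08 -0.08  0.01]
 shift after turn mm [-304.5   40.7 -201.5]
 shift now mm [-304.2   40.9 -201.9] world [  17.2 -306.7  201.5]
```

View pics/s15.png

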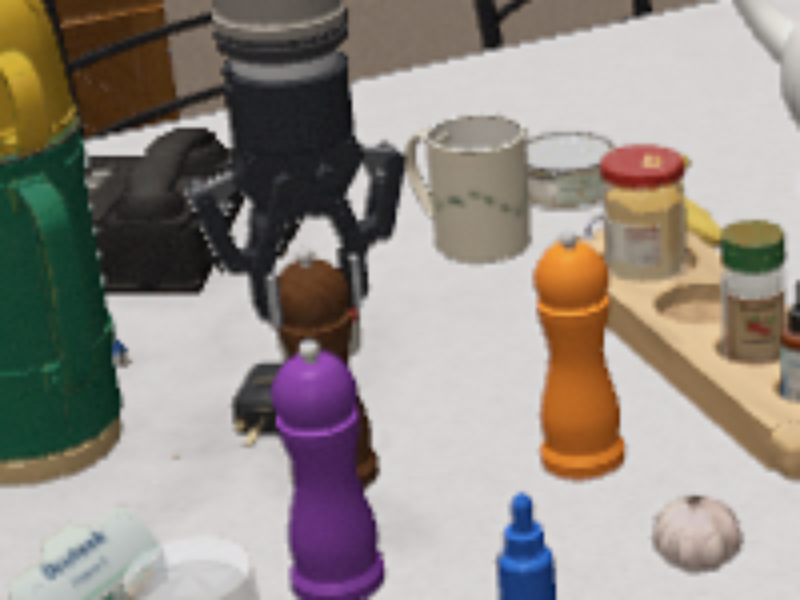

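>>> send_rows(
  commands=[
    {"translation": [0,0,-0.005],"rot": [0,0,0],"grip": 0.035},
    {"translation": [0,0,-0.012],"rot": [0,0,0],"grip": 0.035},
    {"translation": [0,0,-0.02],"rot": [0,0,0],"grip": 0.035},
    {"translation": [0,0,-0.025],"rot": [0,0,0],"grip": 0.035},
    {"translation": [0,0,-0.025],"rot": [0,0,0],"grip": 0.035},
  ],
)

```text
t: 36.37
eef_pos: [0.5847, 0.3692, 0.2252]
tool_rot: [-0.0, 0.734, 0.679, -0.001]
contact_force: [0.0, 0.9, -0.6]
gripper_width: 0.541
```

>>> send_rows(
  commands=[
    {"translation": [0,0,-0.025],"rot": [0,0,0],"grip": 0.035},
    {"translation": [0,0,-0.025],"rot": [0,0,0],"grip": 0.035},
    {"translation": [0,0,-0.025],"rot": [0,0,0],"grip": 0.035},
    {"translation": [0,0,-0.02],"rot": [0,0,0],"grip": 0.035},
    {"translation": [0,0,-0.01],"rot": [0,0,0],"grip": 0.035},
  ],
)

```text
t: 36.78
eef_pos: [0.586, 0.3698, 0.3332]
tool_rot: [0.0, 0.734, 0.679, 0.002]
contact_force: [1.4, -0.2, -0.4]
gripper_width: 0.541
```

```bash
python3 -c "
from h import *
go(.603,.0634,.34,85.6)
from station import *
c=read_camera('scene');cv2.imwrite('pics/s16.png',cv2.resize(c['pixels'][60:210,80:280,::-1],(800,600))[:600])
"
```

```text
t 36.78 pos [0.586  0.3698 0.3332] jaw yaw 85.59 toolz [ 0.0034  0.0026 -1.    ] grip 46.2 F [ 1.4 -0.2 -0.4]
 turn tool deg [ 0.18 -0.16 -0.01]
 shift after turn mm [-304.2   40.5   -6.8]
 shift now mm [-304.1   40.5   -7.5] world [  17.  -306.4    6.8]
```

View pics/s16.png

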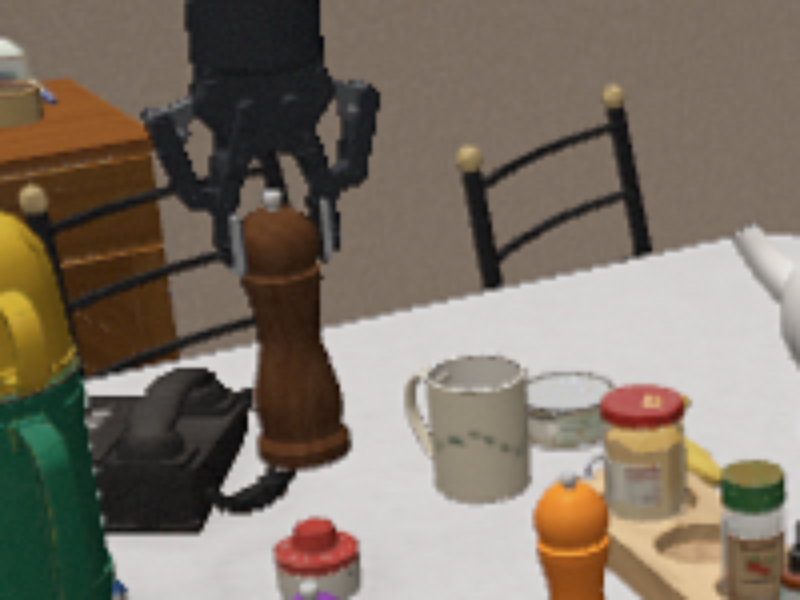

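The mill hangs with about the same lean that perspective gives the standing ones, so it is near upright. I'll measure that above the well. Carry it over.

>>> send_rows(
  commands=[
    {"translation": [-0.008,0.001,0],"rot": [0,0,0],"grip": 0.035},
    {"translation": [-0.016,0.002,0],"rot": [0,0,0],"grip": 0.035},
    {"translation": [-0.022,0.003,0],"rot": [0,0,0],"grip": 0.035},
    {"translation": [-0.025,0.0035,0],"rot": [0,0,0],"grip": 0.035},
    {"translation": [-0.025,0.0035,0],"rot": [0,0,0],"grip": 0.035},
  ],
)

```text
t: 37.25
eef_pos: [0.5899, 0.2698, 0.327]
tool_rot: [-0.0, 0.734, 0.679, -0.002]
contact_force: [0.0, -1.0, -1.8]
gripper_width: 0.538
```

>>> send_rows(
  commands=[
    {"translation": [-0.025,0.0035,0],"rot": [0,0,0],"grip": 0.035},
    {"translation": [-0.025,0.0035,0],"rot": [0,0,0],"grip": 0.035},
    {"translation": [-0.025,0.0035,0],"rot": [0,0,0],"grip": 0.035},
    {"translation": [-0.025,0.0035,0],"rot": [0,0,0],"grip": 0.035},
    {"translation": [-0.025,0.0035,0],"rot": [0,0,0],"grip": 0.035},
  ],
)

```text
t: 37.67
eef_pos: [0.5974, 0.1435, 0.3273]
tool_rot: [-0.0, 0.734, 0.679, -0.002]
contact_force: [-0.9, 0.9, -1.8]
gripper_width: 0.541
```

>>> send_rows(
  commands=[
    {"translation": [-0.025,0.0035,0],"rot": [0,0,0],"grip": 0.035},
    {"translation": [-0.025,0.0035,0],"rot": [0,0,0],"grip": 0.035},
    {"translation": [-0.018,0.002,0],"rot": [0,0,0],"grip": 0.035},
    {"translation": [-0.01,0.001,0],"rot": [0,0,0],"grip": 0.035},
    {"translation": [-0.004,0,0],"rot": [0,0,0],"grip": 0.035},
  ],
)

```text
t: 38.08
eef_pos: [0.6014, 0.0608, 0.3281]
tool_rot: [-0.0, 0.735, 0.678, -0.001]
contact_force: [-1.0, 0.9, -1.0]
gripper_width: 0.537
```

>>> send_rows(
  commands=[
    {"translation": [0,0,0],"rot": [0,0,0],"grip": 0.035},
    {"translation": [0,0,0],"rot": [0,0,0],"grip": 0.035},
    {"translation": [0,0,0],"rot": [0,0,0],"grip": 0.035},
    {"translation": [0,0,0],"rot": [0,0,0],"grip": 0.035},
    {"translation": [0,0,0],"rot": [0,0,0],"grip": 0.035},
  ],
)

```text
t: 38.5
eef_pos: [0.6024, 0.0657, 0.3291]
tool_rot: [-0.0, 0.733, 0.68, -0.0]
contact_force: [0.6, 0.1, -1.5]
gripper_width: 0.54
```

```bash
python3 -c "
from h import *
go(.603,.0634,.1585,85.6)
from station import *
c=read_camera('scene');cv2.imwrite('pics/s17.png',cv2.resize(c['pixels'][80:260,140:380,::-1],(800,600))[:600])
"
```

```text
t 38.5 pos [0.6024 0.0657 0.3291] jaw yaw 85.72 toolz [-2.e-04  2.e-04 -1.e+00] grip 46.1 F [ 0.6  0.1 -1.5]
 turn tool deg [-0.01 -0.01  0.12]
 shift after turn mm [ -2.3   0.8 170.6]
 shift now mm [ -2.3   0.9 170.6] world [   0.6   -2.3 -170.6]
```

View pics/s17.png

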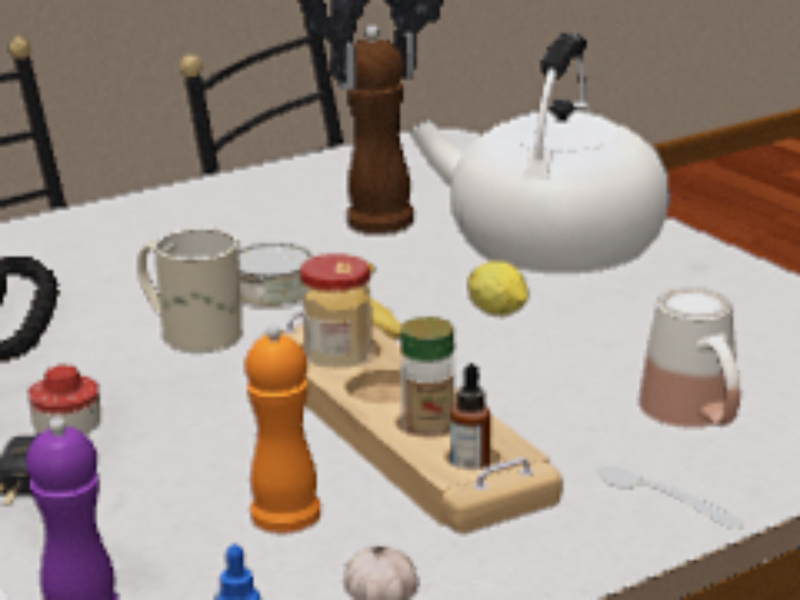

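>>> send_rows(
  commands=[
    {"translation": [-0.0023,0.0008,0.008],"rot": [0,0,0],"grip": 0.035},
    {"translation": [0,0,0.016],"rot": [0,0,0],"grip": 0.035},
    {"translation": [0,0,0.02],"rot": [0,0,0],"grip": 0.035},
    {"translation": [0,0,0.02],"rot": [0,0,0],"grip": 0.035},
    {"translation": [0,0,0.018],"rot": [0,0,0],"grip": 0.035},
  ],
)

```text
t: 38.97
eef_pos: [0.6027, 0.0621, 0.2456]
tool_rot: [-0.0, 0.734, 0.68, -0.0]
contact_force: [0.6, 0.2, -1.5]
gripper_width: 0.537
```

>>> send_rows(
  commands=[
    {"translation": [0,0,0.018],"rot": [0,0,0],"grip": 0.035},
    {"translation": [0,0,0.014],"rot": [0,0,0],"grip": 0.035},
    {"translation": [0,0,0.01],"rot": [0,0,0],"grip": 0.035},
    {"translation": [0,0,0.004],"rot": [0,0,0],"grip": 0.035},
    {"translation": [0,0,0],"rot": [0,0,0],"grip": 0.035},
  ],
)

```text
t: 39.38
eef_pos: [0.6025, 0.062, 0.2003]
tool_rot: [-0.0, 0.734, 0.68, -0.001]
contact_force: [0.1, 0.4, -0.0]
gripper_width: 0.539
```

>>> send_rows(
  commands=[
    {"translation": [0,0,0],"rot": [0,0,0],"grip": 0.035},
    {"translation": [0,0,0],"rot": [0,0,0],"grip": 0.035},
    {"translation": [0,0,0],"rot": [0,0,0],"grip": 0.035},
    {"translation": [0,0,0],"rot": [0,0,0],"grip": 0.035},
    {"translation": [0,0,0],"rot": [0,0,0],"grip": 0.035},
  ],
)

```text
t: 39.8
eef_pos: [0.6033, 0.0622, 0.2018]
tool_rot: [0.0, 0.734, 0.68, 0.0]
contact_force: [-0.0, 0.0, -1.7]
gripper_width: 0.542
```

```bash
python3 -c "
from h import *
go(.603,.0634,.1585,85.6)
from station import *
c=read_camera('scene');cv2.imwrite('pics/s18.png',cv2.resize(c['pixels'][110:230,190:350,::-1],(800,600))[:600])
P=cloud(c);r=(np.linalg.norm(P[...,:2]-[.603,.0634],axis=-1)<.05)
for lo in(.065,.08,.095,.11,.125,.14,.155,.17,.185,.2):
    m=r&(abs(P[...,2]-lo)<.006)&(c['pixels'].max(-1)<140); 
    if m.sum()>4: print(lo,m.sum(),P[m].mean(0).round(4),P[m][:,:2].min(0).round(3),P[m][:,:2].max(0).round(3))
"
```

```text
t 39.8 pos [0.6033 0.0622 0.2018] jaw yaw 85.61 toolz [ 9.e-04  4.e-04 -1.e+00] grip 46.3 F [-0.   0.  -1.7]
 turn tool deg [ 0.05 -0.02  0.01]
 shift after turn mm [ 1.2 -0.4 43.3]
 shift now mm [ 1.2 -0.4 43.3] world [ -0.3   1.2 -43.3]
0.065 17 [0.5863 0.0789 0.0694] [0.572 0.065] [0.609 0.089]
0.08 64 [0.5866 0.0764 0.0797] [0.57  0.058] [0.622 0.092]
0.095 49 [0.5854 0.0762 0.0949] [0.571 0.059] [0.611 0.088]
0.11 70 [0.5866 0.0711 0.1102] [0.572 0.039] [0.617 0.088]
0.125 72 [0.5878 0.0685 0.1249] [0.575 0.038] [0.616 0.085]
0.14 53 [0.59   0.0684 0.1399] [0.579 0.043] [0.613 0.083]
0.155 49 [0.5903 0.067  0.1543] [0.579 0.048] [0.61  0.081]
0.17 54 [0.588  0.0686 0.1698] [0.579 0.047] [0.603 0.084]
0.185 64 [0.5869 0.0699 0.1848] [0.577 0.043] [0.605 0.087]
0.2 84 [0.5885 0.0695 0.2004] [0.574 0.024] [0.607 0.098]
```

View pics/s18.png

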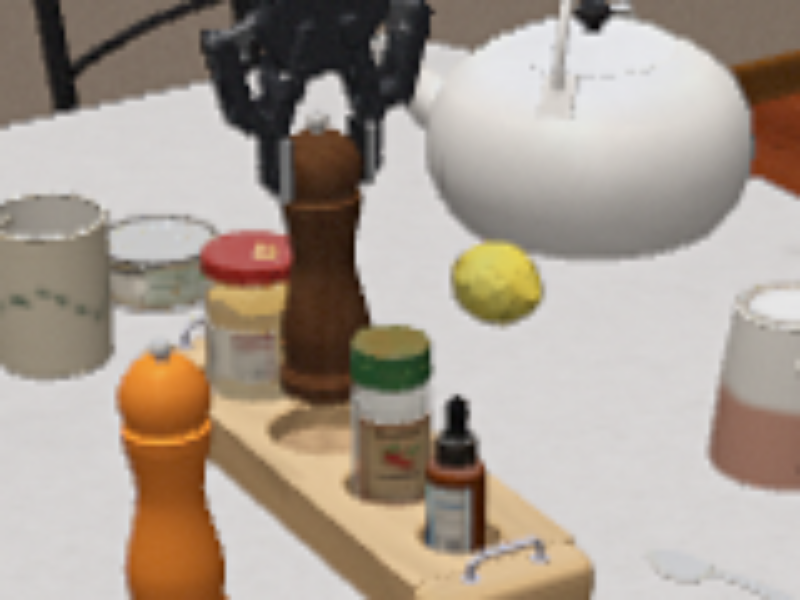

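The mill is upright, with its base at crop (320,390) over the open well and clear of both neighbours. Lower it.

>>> send_rows(
  commands=[
    {"translation": [0.0012,0,0.006],"rot": [0,0,0],"grip": 0.035},
    {"translation": [0,0,0.009],"rot": [0,0,0],"grip": 0.035},
    {"translation": [0,0,0.009],"rot": [0,0,0],"grip": 0.035},
    {"translation": [0,0,0.008],"rot": [0,0,0],"grip": 0.035},
    {"translation": [0,0,0.005],"rot": [0,0,0],"grip": 0.035},
  ],
)

```text
t: 40.27
eef_pos: [0.6022, 0.0633, 0.1624]
tool_rot: [-0.001, 0.734, 0.68, -0.001]
contact_force: [-1.1, 0.5, -1.5]
gripper_width: 0.538
```

>>> send_rows(
  commands=[
    {"translation": [0,0,0.003],"rot": [0,0,0],"grip": 0.035},
    {"translation": [0,0,0.001],"rot": [0,0,0],"grip": 0.035},
    {"translation": [0,0,0],"rot": [0,0,0],"grip": 0.035},
    {"translation": [0,0,0],"rot": [0,0,0],"grip": 0.035},
    {"translation": [0,0,0],"rot": [0,0,0],"grip": 0.035},
  ],
)

```text
t: 40.68
eef_pos: [0.6034, 0.0633, 0.1607]
tool_rot: [0.0, 0.734, 0.679, 0.0]
contact_force: [-0.0, 0.1, -1.5]
gripper_width: 0.542
```

>>> send_rows(
  commands=[
    {"translation": [0,0,0.001],"rot": [0,0,0],"grip": 0.035},
    {"translation": [0,0,0],"rot": [0,0,0],"grip": 0.035},
    {"translation": [0,0,0.001],"rot": [0,0,0],"grip": 0.035},
    {"translation": [0,0,0],"rot": [0,0,0],"grip": 0.035},
    {"translation": [0,0,0],"rot": [0,0,0],"grip": 0.035},
  ],
)

```text
t: 41.1
eef_pos: [0.6033, 0.0634, 0.1585]
tool_rot: [0.0, 0.734, 0.68, 0.0]
contact_force: [0.7, 0.7, 0.6]
gripper_width: 0.538
```

>>> send_rows(
  commands=[
    {"translation": [0,0,0.0005],"rot": [0,0,0],"grip": 0.035},
    {"translation": [0,0,0.0005],"rot": [0,0,0],"grip": 0.035},
    {"translation": [0,0,0],"rot": [0,0,0],"grip": 0.035},
    {"translation": [0,0,0],"rot": [0,0,0],"grip": 0.035},
    {"translation": [0,0,0],"rot": [0,0,0],"grip": 0.035},
  ],
)

```text
t: 41.52
eef_pos: [0.6041, 0.0634, 0.1584]
tool_rot: [0.001, 0.734, 0.679, 0.001]
contact_force: [-0.4, 0.5, 6.5]
gripper_width: 0.54
```

>>> send_rows(
  commands=[
    {"translation": [0,0,0],"rot": [0,0,0],"grip": 0.05},
    {"translation": [0,0,0],"rot": [0,0,0],"grip": 0.058},
    {"translation": [0,0,0],"rot": [0,0,0],"grip": 0.066},
    {"translation": [0,0,0],"rot": [0,0,0],"grip": 0.075},
    {"translation": [0,0,-0.003],"rot": [0,0,0],"grip": 0.075},
  ],
)

```text
t: 41.93
eef_pos: [0.6026, 0.0633, 0.1597]
tool_rot: [-0.0, 0.734, 0.68, -0.001]
contact_force: [-0.5, -0.1, 0.4]
gripper_width: 0.877
```

>>> send_rows(
  commands=[
    {"translation": [0,0,-0.01],"rot": [0,0,0],"grip": 0.075},
    {"translation": [0,0,-0.02],"rot": [0,0,0],"grip": 0.075},
    {"translation": [0,0,-0.03],"rot": [0,0,0],"grip": 0.075},
    {"translation": [0,0,-0.03],"rot": [0,0,0],"grip": 0.075},
    {"translation": [0,0,-0.03],"rot": [0,0,0],"grip": 0.075},
  ],
)

```text
t: 42.35
eef_pos: [0.6029, 0.063, 0.2824]
tool_rot: [0.0, 0.734, 0.679, 0.0]
contact_force: [0.0, -0.1, 0.2]
gripper_width: 0.881
```

>>> send_rows(
  commands=[
    {"translation": [0,0,-0.02],"rot": [0,0,0],"grip": 0.075},
    {"translation": [0,0,-0.01],"rot": [0,0,0],"grip": 0.075},
    {"translation": [0,0,0],"rot": [0,0,0],"grip": 0.075},
    {"translation": [0.01,0,0],"rot": [0,0,0],"grip": 0.075},
    {"translation": [0.02,0,0],"rot": [0,0,0],"grip": 0.075},
  ],
)

```text
t: 42.77
eef_pos: [0.6047, 0.0909, 0.309]
tool_rot: [-0.0, 0.735, 0.678, -0.001]
contact_force: [-0.3, -1.0, 0.5]
gripper_width: 0.876
```

>>> send_rows(
  commands=[
    {"translation": [0.025,0,0],"rot": [0,0,0],"grip": 0.075},
    {"translation": [0.03,0,0],"rot": [0,0,0],"grip": 0.075},
    {"translation": [0.03,0,0],"rot": [0,0,0],"grip": 0.075},
    {"translation": [0.03,0,0],"rot": [0,0,0],"grip": 0.075},
    {"translation": [0.03,0,0],"rot": [0,0,0],"grip": 0.075},
  ],
)

```text
t: 43.18
eef_pos: [0.6152, 0.24, 0.3077]
tool_rot: [-0.001, 0.733, 0.68, -0.002]
contact_force: [0.1, 0.3, -0.1]
gripper_width: 0.878
```

>>> send_rows(
  commands=[
    {"translation": [0.03,0,0],"rot": [0,0,0],"grip": 0.075},
    {"translation": [0.03,0,0],"rot": [0,0,0],"grip": 0.075},
    {"translation": [0.025,0,0],"rot": [0,0,0],"grip": 0.075},
    {"translation": [0.01,0,0],"rot": [0,0,0],"grip": 0.075},
    {"translation": [0,0,0],"rot": [0,0,0],"grip": 0.075},
  ],
)

```text
t: 43.6
eef_pos: [0.6219, 0.3364, 0.3073]
tool_rot: [-0.001, 0.732, 0.681, -0.002]
contact_force: [-0.3, 0.6, -0.2]
gripper_width: 0.877
```

```bash
python3 - <<'E'
from h import *
go(.6,.35,.28)
from station import *
c=read_camera('scene');cv2.imwrite('pics/s19.png',cv2.resize(c['pixels'][:,:,::-1],(800,600)))
c=read_camera('top');cv2.imwrite('pics/t19.png',cv2.resize(c['pixels'][:,:,::-1],(800,600)));P=cloud(c)
for nm,p,h in(("drop",(.4515,.075),.122),("spice",(.5225,.0693),.125),("mill",(.603,.0634),.19),("honey",(.6888,.0566),.12),("mug",(.4657,-.1793),.105)):
    m=(np.linalg.norm(P[...,:2]-p,axis=-1)<.045)&(abs(P[...,2]-h)<.01)
    (cx,cy),r=cv2.minEnclosingCircle(P[m][:,:2].astype(np.float32));print(nm,p,m.sum(),round(cx,4),round(cy,4),round(r,4),"zmax",P[m][:,2].max().round(4),"med",np.median(P[m][:,2]).round(4))
E
```

```text
t 43.6 pos [0.6219 0.3364 0.3073] jaw yaw 85.91 toolz [-3.8e-03 -9.0e-04 -1.0e+00] grip 74.9 F [-0.3  0.6 -0.2]
 shift now mm [ 12.1 -22.7  27.4] world [-21.9  13.6 -27.3]
drop (0.4515, 0.075) 28 0.4468 0.075 0.0026 zmax 0.1248 med 0.1188
spice (0.5225, 0.0693) 323 0.5225 0.0695 0.0227 zmax 0.131 med 0.126
mill (0.603, 0.0634) 51 0.6026 0.0648 0.0147 zmax 0.193 med 0.1822
honey (0.6888, 0.0566) 606 0.6897 0.0566 0.0331 zmax 0.1253 med 0.1193
mug (0.4657, -0.1793) 716 0.466 -0.1792 0.0345 zmax 0.111 med 0.1035
```

View pics/s19.png

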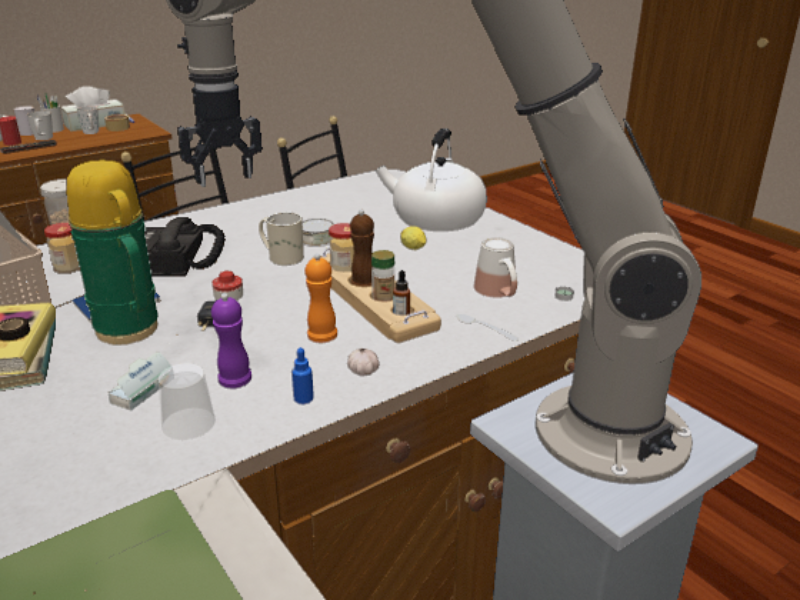

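View pics/t19.png

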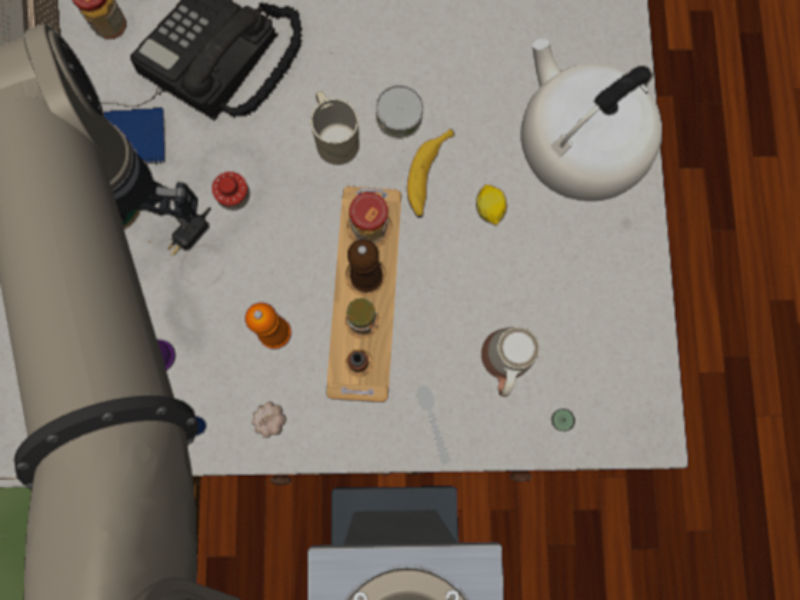

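All four tops are at the standing heights and the mug hasn't moved. Only the dropper's teat measures about 5 mm off (0.4468 against 0.4515), so I check whether the bottle leans.

```bash
python3 - <<'E'
from h import *
from station import *
o=[]
for n in("top","scene"):
    c=read_camera(n);P=cloud(c)
    for lo,hi in((.05,.06),(.06,.07),(.07,.08),(.08,.088),(.09,.1),(.1,.108),(.108,.116),(.116,.13)):
        m=(np.linalg.norm(P[...,:2]-[.4515,.075],axis=-1)<.022)&(P[...,2]>lo)&(P[...,2]<hi)
        if m.sum()>3:
            (cx,cy),r=cv2.minEnclosingCircle(P[m][:,:2].astype(np.float32));print(n,lo,m.sum(),round(cx,4),round(cy,4),round(r,4),P[m].mean(0).round(4))
    u,v=proj(c,(.4515,.075,.07)).astype(int);o.append(cv2.resize(c["pixels"][v-22:v+22,u-15:u+15,::-1],(390,572),interpolation=cv2.INTER_CUBIC))
    for p in((.4515,.075,.02),(.4515,.075,.122)): q=proj(c,p);print(n,q.round(1),((q-[u-15,v-22])*13).round())
cv2.imwrite("pics/d.png",np.hstack(o))
E
```

```text
top 0.05 5 0.4438 0.0745 0.0143 [0.4403 0.0737 0.0561]
top 0.06 6 0.4432 0.0731 0.0137 [0.4384 0.0758 0.0679]
top 0.07 35 0.4519 0.0762 0.0167 [0.4494 0.0733 0.0774]
top 0.08 48 0.4524 0.0763 0.0158 [0.4513 0.0752 0.0824]
top 0.09 48 0.4522 0.0763 0.0115 [0.4505 0.0764 0.0969]
top 0.1 6 0.4537 0.0756 0.0093 [0.451  0.0735 0.1017]
top 0.108 6 0.4478 0.0761 0.0034 [0.4498 0.0757 0.1147]
top 0.116 22 0.4519 0.0759 0.0062 [0.452  0.076  0.1201]
top [251.3 254.2] [212. 315.]
top [249.9 250.1] [193. 261.]
scene 0.05 35 0.4459 0.0785 0.0153 [0.4404 0.0814 0.0556]
scene 0.06 40 0.4455 0.0789 0.0154 [0.4409 0.0825 0.0654]
scene 0.07 39 0.4465 0.0788 0.0156 [0.4418 0.0824 0.0752]
scene 0.08 42 0.4471 0.0778 0.0162 [0.4435 0.0789 0.0834]
scene 0.09 37 0.4488 0.0749 0.0127 [0.4452 0.0776 0.0957]
scene 0.1 16 0.4499 0.0755 0.0081 [0.4488 0.0759 0.103 ]
scene 0.108 13 0.4472 0.077 0.0078 [0.447  0.077  0.1125]
scene 0.116 13 0.446 0.0756 0.0047 [0.4491 0.0754 0.1193]
scene [280.2 222.4] [198. 499.]
scene [280.5 189.3] [201.  68.]
```

View pics/d.png

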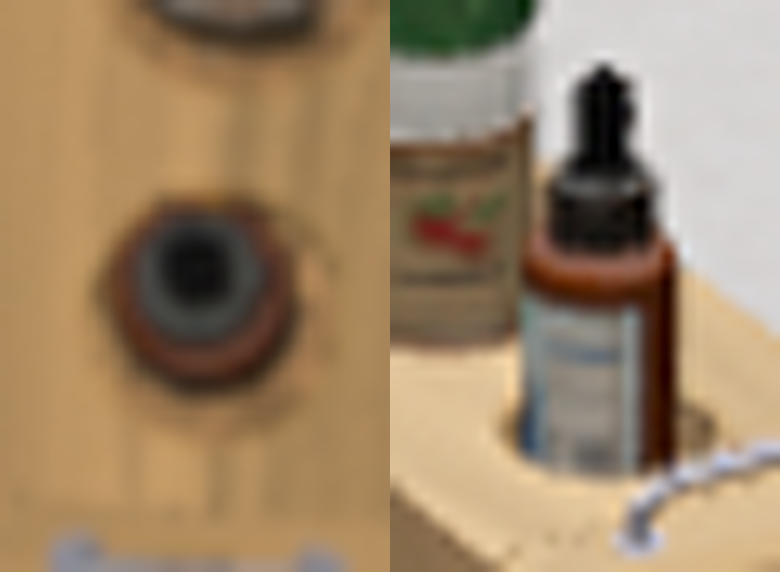

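The crops show the bottle upright and well inside its well. The fresh reading puts the teat at (0.4519, 0.0759), so the earlier offset was depth noise on a few pixels. Hand in.

```bash
python3 -c "
from station import *
print(hand_in())"
```

```text
the job is handed in; nothing more can be done
None
```

I put the dropper bottle, spice jar, pepper mill and honey jar into their wells, slimmest to widest, and handed the job in at about 44 s of the 120 s allowed. `hand_in()` gives no verdict, so what follows is from my own checks.

- **Placing:** Each was lowered until it touched the cork with a light push of 5 to 8 N. The arm was well clear and touching nothing at hand-in.
- **Final pictures:** All four look upright. Their tops are at the heights they should have standing on the cork, and within about 2 mm of the well centres.
- **Left alone:** The pink and white mug has not moved. The orange and purple mills, the blue bottle and the corner jar are still standing in the final pictures, and I never gripped them.
- **One check disagreed:** The first depth reading put the dropper's teat about 5 mm off centre. A second reading from the top camera and a close crop showed it upright and about 1 mm off, so I took the first as noise on a few pixels. The scene camera's few points there still read about 5 mm off.

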